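# Turn round a load of honing stones in the bench dryer

### The arm

A 6-joint arm with a two-finger parallel gripper is mounted at the origin on the work surface. World frame = base frame: x ahead of the robot, y to its left, z up, the work surface at z = 0. Lengths are in m, angles in rad, forces in N, time in s.
With the tool pointing down it reaches from about 0.375 to 0.9 m from the base axis. Payload 3.1 kg.
Tool frame: the origin (TCP) lies between the finger pads; the fingertips stand 25 mm ahead of it and the grasp point (between the pads) lies 6 mm ahead of it; x points along the fingers, y is the direction in which the jaws open and shut, and the axes are right-handed (so a half turn about x gives the same grasp; the last joint's range is limited). The gripper opens to 85 mm and grips with 20 to 120 N. Pads are 22 mm wide; open, the fingers measure 114 mm over their backs; the gripper's body (76 mm by 85 mm) begins 54 mm behind the grasp point. The pads swing forward as they close: fully open they stand 13 mm farther back than shut.
Start: joints at [1.081, 0.527, 1.433, -0, 1.181, -0.178], TCP at [0.191, 0.595, 0.256] pointing down, gripper open.
Joint ranges: [-3.08, 3.08], [-0.75, 2.2], [0.22, 2.44], [-1.43, 4.57], [0, 2.65], [-2.85, 2.85]. Speed limits (rad/s): [2.79, 2.79, 3.14, 3.14, 3.14, 3.14].

### API

Orientations are given as a unit quaternion [x, y, z, w].
In Python, from station import manip, viewer, workorder gives the robot as it stands.
- The arm moves only by the shell command python3 -m crank 'ROWS' [FORCE]. ROWS is JSON, one flat list of numbers, 5 for each row, row after row: the opening, from 0 (shut) to 1 (fully open), then the shift along the world's x, y, z in mm, then the turn about the world's z in rad. A call has 1 to 10 rows; each row is the pose to reach, as a shift and turn from the pose commanded when the call began; what a row does not reach only later rows make up. A row lasts 1/8 s, in which the tool goes at most 62.5 mm and 10.7 degrees, less where a joint would pass 70% of its speed; a pose out of reach is approached as far as the arm can. A call with a gripper value outside its range is refused whole. The fingers move at their own pace and stop on an object; FORCE is the grip in N (left out, the last holds). Time passes only in rows, so rows that repeat a pose let the fingers close. It gives the time, the measured TCP pose, the force and the opening at its end, in the units of the state.
- manip.sense(): the state, without advancing time (a new reading comes with each control period).
- viewer.snapshot(name): name is "side" or "top" or "wrist"; returns a dict with "img" (420x560x3 uint8, red, green, blue), "range_z" (420x560 float32, m along the optical axis (not along the pixel's ray), 0 where there is no reading), "fx", "fy", "cx", "cy" (pixels), "origin" and "attitude" of the camera in the world. Camera axes: x right, y down, z forward; pixel columns grow to the right and rows downward; lengths in m; the calibration is good to about 2 mm. A picture is of the moment at which its call begins.
- workorder.sign_off(): hands the job in, once; it reports no verdict.
The state is a dict: "t": time; "q": joint angles; "qd": joint speeds; "tau": joint torques, N m; "tcp_pos": TCP position; "tool_rot": TCP orientation; "force": force on the tool from outside, world axes, zero at the start; "ft_torque": the same for the moment, N m; "finger_gap": opening from 0.0 (shut) to 1.0 (fully open).
Only numpy, scipy, OpenCV 4.12 (cv2) and the standard library are available. Lean on these libraries where they do the work, as an engineer would, in place of code of your own. Each camera call takes 0.05 s, during which the arm holds its last target.

### The job

Take the two dry white honing stones off the drip tray and lay them flat and lengthwise on the cork mat, side by side and fully on it, and lay every wet blue-grey stone across both of the tray's sloping rails, pointing straight uphill, side by side without touching one another. Then slide the loaded tray straight into the dryer by its handle until it is fully home against the back stop, all the stones still lying on the rails, and only then press the green start button all the way in. Leave everything else on the bench where it is.

Things in the scene. Friction and masses are not known exactly. Their poses are not given: they have to be found in the camera images.
- wet1: Wet honing stone: dark blue-grey bar with aluminium end caps, 125 long (x) by 28 wide (y) by 18 thick (z) mm, 0.12 kg, same either way round and either face up. Origin: its middle, 9 mm above what it lies flat on. Starts flat on the table; two to four are present.
- wet2: Wet honing stone: dark blue-grey bar with aluminium end caps, 125 long (x) by 28 wide (y) by 18 thick (z) mm, 0.12 kg, same either way round and either face up. Origin: its middle, 9 mm above what it lies flat on. Starts flat on the table; two to four are present.
- wet3: Wet honing stone: dark blue-grey bar with aluminium end caps, 125 long (x) by 28 wide (y) by 18 thick (z) mm, 0.12 kg, same either way round and either face up. Origin: its middle, 9 mm above what it lies flat on. Starts flat on the table; two to four are present.
- wet4: Wet honing stone: dark blue-grey bar with aluminium end caps, 125 long (x) by 28 wide (y) by 18 thick (z) mm, 0.12 kg, same either way round and either face up. Origin: its middle, 9 mm above what it lies flat on. Starts flat on the table; two to four are present.
- dry1: One of two dry honing stones: a cream-white bar with red ends, same size and shape as the wet ones (125 x 28 x 18 mm, x along its length, z through its thickness, origin in its middle). Starts lying on the tray's two rails.
- dry2: One of two dry honing stones: a cream-white bar with red ends, same size and shape as the wet ones (125 x 28 x 18 mm, x along its length, z through its thickness, origin in its middle). Starts lying on the tray's two rails.
- tray: Loose blue drip tray with bright rails, 0.7 kg, flat on the table, which it slides on. Origin on its underside; z up, +x points away from the handle, towards the dryer. Pan from x = -88 to +98, y = -130 to +130 mm; rim 14 mm high at the sides and the +x end. Two raised rails run across it in y (see their points). Room for four stones 60 mm apart: y = -90, -30, 30, 90 mm.
- tray_low (a point): Middle of the axis of the low rail, a round bar 10 mm thick, 246 mm long along the tray's y, held by posts at y = +-120 mm; in the tray's frame x = -10, z = 30 mm, on the handle's side.
- tray_high (a point): Middle of the axis of the high rail, same bar; in the tray's frame x = 70, z = 51.4 mm. A stone laid along x across both rails rises 15 degrees (0.262 rad) towards +x; centred, its middle is at x = 26, z = 54 mm in the tray's frame.
- tray_handle (a point): Top middle of the tray's handle: an upright black plate at x = -80 mm in the tray's frame, 10 mm thick (x), 70 wide (y), standing from the pan up to z = 120 mm. Pinch it from above across its thickness, one finger on either side along x.
- dryer: White bench dryer, fixed. Origin at table level in the middle of its mouth; z up, +x points straight in. No floor: the tray slides on the table. Inner width 271 mm, red cheeks at the mouth taper to it from 278 mm over 40 mm; inside 105 mm high, back stop at x = 128 mm. Outside 318 wide (y), 200 deep (x), 113 high; clear window on top.
- dryer_home (a point): Where the tray's origin lies when it is fully home against the back stop: x = 30, y = 0 mm in the dryer's frame, the tray's axes along the dryer's. The handle then stands 50 mm outside the mouth.
- mat: Fixed flat cork mat, 180 (its x) by 120 (its y) by 4 mm thick, on the table at the left or right. Origin: centre of its underside.
- start_top (a point): Top centre of the green start button (28 mm across) on the white strip on the dryer's top, at its right-hand side seen from the robot; pressed straight down.
- start (a joint): Travel of the start button: 0 out, 0.006 m fully pressed (about 5 N); it springs back.
- puck: Bystander, to be left alone: black rubber puck, 76 across, 25 high. Origin: centre of its underside.
- tape: Bystander, to be left alone: blue roll of tape lying flat, 90 across, 24 high. Origin: centre of its underside.
- driver: Bystander, to be left alone: screwdriver with a yellow handle, lying on the table. Origin: centre of its underside.
- oil: Bystander, to be left alone: white oil bottle with a red cap, 52 across, 140 high. Origin: centre of its underside.
- jar: Bystander, to be left alone: amber jar with a dark lid, 72 across, 85 high. Origin: centre of its underside.
- brush: Bystander, to be left alone: small hand brush lying on the table. Origin: centre of its underside.
Things that resemble listed ones, but are neither listed nor needed, are in the scene too. Leave any orange or pink look-alike of the dry2 alone.

How it is judged:
By the outcome, as a careful person would: the job done as asked, in the order asked, and still so for the second after the job is handed in, with the robot touching nothing.
Of wet1, wet2, wet3, wet4 only 2 to 4 are there at a start; the rules pass over those that are not, and their reading is None.
At some moment in a run one of tray may be knocked a few centimetres aside while the robot is not near it.
Once in a run the grip may slacken for a moment while it holds something.
It also fails if it takes over 210 s, if anything falls off the work surface, if the arm or the gripper's body presses on something with over 40 N, if the wrist force passes 120 N, or if a joint passes its speed limit or range.

## Working session

There is one attempt and no reset: what is moved stays moved. The work goes in short steps, Python scripts to look and compute and a shell command to move; the robot and the scene stay as the last step left them, time stands still between calls to the robot, and variables do not carry over. Pictures are saved under pics/ and viewed, and the job is handed in when it is done.

```bash
ls; mkdir -p pics; cat > h.py <<'E'
import numpy as np, cv2
from station import manip, viewer, workorder
from scipy.spatial.transform import Rotation as R
def snap(n, fn=None):
    s=viewer.snapshot(n)
    if fn: cv2.imwrite('pics/'+fn, s['img'][:,:,::-1])
    np.savez('last_'+n+'.npz', **s)
    return s
def att(s):
    a=np.array(s['attitude'])
    return a if a.shape==(3,3) else R.from_quat(a).as_matrix()
def px(s,u,v,z=None):
    """world point at pixel; z: intersect plane, else depth"""
    d=np.array([(u-s['cx'])/s['fx'],(v-s['cy'])/s['fy'],1.0]); A=att(s); o=np.array(s['origin'])
    if z is None:
        r=float(np.array(s['range_z'])[int(round(v)),int(round(u))]); return o+A@(d*r)
    w=A@d; return o+w*(z-o[2])/w[2]
def cloud(s):
    r=np.array(s['range_z']); v,u=np.mgrid[:r.shape[0],:r.shape[1]]
    P=np.stack([(u-s['cx'])/s['fx']*r,(v-s['cy'])/s['fy']*r,r],-1)
    return P@att(s).T+np.array(s['origin'])
E
python3 - <<'E'
from h import *
for n in ['side','top','wrist']:
    s=snap(n,n+'0.png'); print(n,s['origin'],s['attitude'],s['fx'],s['cx'],s['cy'])
print(manip.sense())
E
```

```text
pics
side [ 0.35885282 -1.16406519  0.83356678] [ 0.87064851 -0.06052622  0.03539709 -0.48688273] 443.06377480545615 279.38294127083105 206.14887028687366
top [2.14955281e-01 1.09009225e-03 1.73939080e+00] [-0.69441408  0.71330925 -0.07041918  0.06340457] 542.5184176318907 275.8602497835588 206.6432890279467
wrist [0.12550109 0.61582585 0.37215207] [0.80069298 0.58372317 0.0789771  0.10918165] 361.3594760152981 272.15826048870053 214.32699904578357
{'t': 0.15, 'q': array([ 1.08150053e+00,  5.28236764e-01,  1.43358466e+00,  2.17555123e-06,
        1.18138884e+00, -1.78492719e-01]), 'qd': array([ 0.00098535, -0.00087837, -0.00472533, -0.00104522, -0.00125374,
        0.00081771]), 'tau': array([ 2.24506889e-04, -4.42744231e+01, -1.78277814e+01, -2.63317816e-04,
        5.66591028e-03, -6.33944577e-07]), 'tcp_pos': array([0.1908723 , 0.5946256 , 0.25557555]), 'tool_rot': array([ 0.10890389,  0.69877359, -0.10998408,  0.69839739]), 'force': array([ 0.40754027, -0.12862769,  0.10891889]), 'ft_torque': array([-0.04941426,  0.03084547, -0.04803123]), 'finger_gap': 1.0040109112529816}
```

View pics/top0.png

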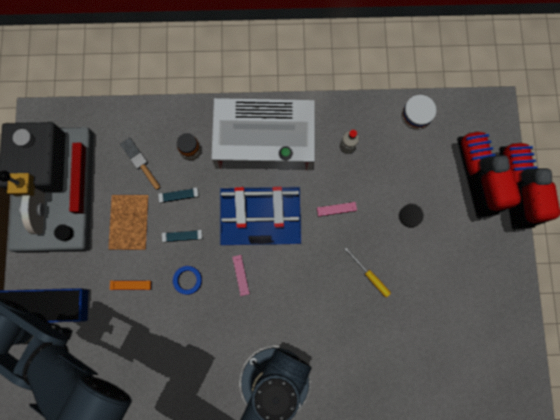

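View pics/side0.png

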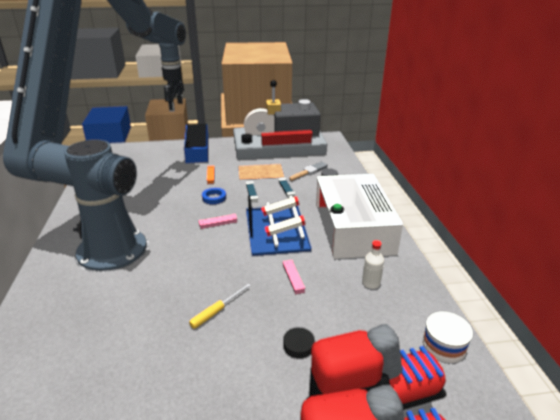

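View pics/wrist0.png

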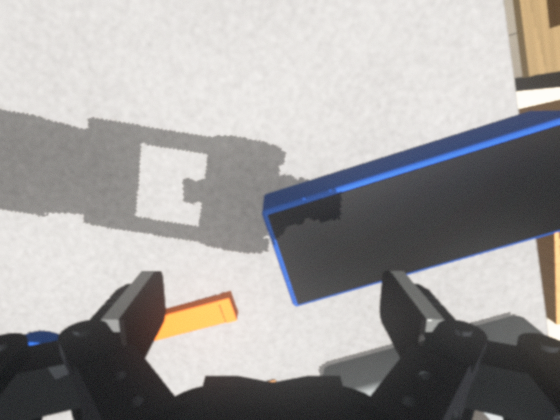

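Top view: tray at (260,215) with two white stones at (240,207) and (278,206), wet stones at (179,195) and (182,236), mat at (128,221), dryer at (263,130) with its button at (285,153). The pink and orange bars are decoys. I'll enlarge this and measure.

```bash
python3 - <<'E'
from h import *
s=np.load('last_top.npz'); im=s['img'][:,:,::-1]
def crop(x0,y0,w,h,f,fn): cv2.imwrite('pics/'+fn,cv2.resize(im[y0:y0+h,x0:x0+w],None,fx=f,fy=f,interpolation=cv2.INTER_CUBIC))
crop(200,90,130,160,3.7,'c1.png'); crop(95,125,120,175,3.4,'c2.png')
C=cloud(s); print(np.isfinite(C).all())
# color masks
hsv=cv2.cvtColor(s['img'],cv2.COLOR_RGB2HSV)
for (u,v) in [(179,195),(182,236),(240,207),(278,206),(128,221),(260,240),(285,153),(263,120),(230,232),(215,130),(310,150)]:
    print((u,v),px(s,u,v).round(3),hsv[v,u])
E
```

```text
True
(179, 195) [0.592 0.292 0.017] [ 97 133  65]
(182, 236) [0.456 0.28  0.028] [ 97 122  71]
(240, 207) [0.537 0.092 0.071] [ 96   8 166]
(278, 206) [ 0.538 -0.027  0.064] [101  13 156]
(128, 221) [0.512 0.457 0.01 ] [ 14 157 140]
(260, 240) [0.43  0.032 0.082] [124  58  35]
(285, 153) [ 0.69  -0.052  0.134] [ 67 137 106]
(263, 120) [2.150e-01 1.000e-03 1.739e+00] [100  10 157]
(230, 232) [0.468 0.129 0.008] [109 202  97]
(215, 130) [0.776 0.165 0.113] [103  11 166]
(310, 150) [ 0.703 -0.131  0.115] [103  11 163]
```

View pics/c1.png

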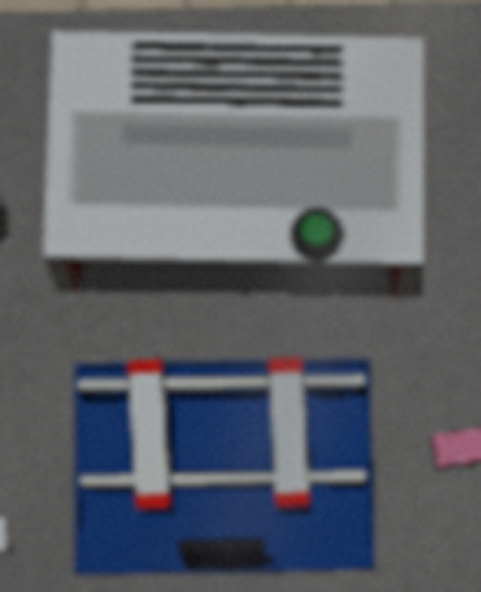

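View pics/c2.png

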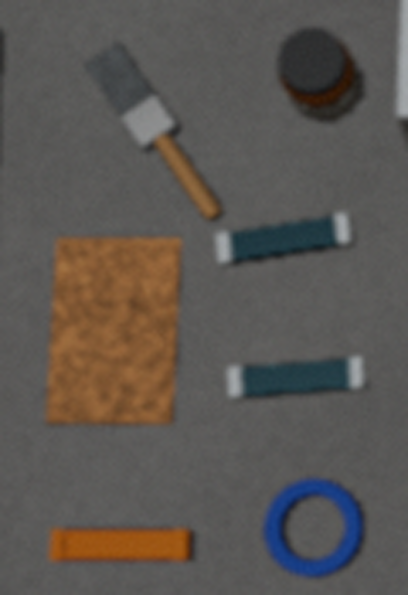

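```bash
python3 - <<'E'
from h import *
s=np.load('last_top.npz')
def P(pts,ox,oy,f,z): return np.array([px(s,(x+.5)/f-.5+ox,(y+.5)/f-.5+oy,z)[:2] for x,y in pts])
def quad(n,pts,ox,oy,f,z):  # left-top,left-bottom,right-top,right-bottom
    q=P(pts,ox,oy,f,z)*1000
    L=(q[0]+q[1])/2;Rr=(q[2]+q[3])/2;T=(q[0]+q[2])/2;B=(q[1]+q[3])/2
    print(n,'c',q.mean(0).round(1),'LR len',np.linalg.norm(L-Rr).round(1),'ang',np.arctan2(*(L-Rr)[::-1]).round(3),'TB len',np.linalg.norm(T-B).round(1),'ang',np.arctan2(*(T-B)[::-1]).round(3))
c2=(95,125,3.4);c1=(200,90,3.7)
quad('wetA',[(216,232),(221,263),(346,211),(352,242)],*c2,.018)
quad('wetB',[(227,366),(229,398),(361,355),(364,388)],*c2,.018)
quad('mat',[(57,238),(46,423),(181,237),(172,423)],*c2,.004)
quad('tray',[(75,362),(75,573),(371,360),(374,570)],*c1,.014)
quad('dryer top',[(51,31),(43,257),(424,38),(425,264)],*c1,.113)
quad('dry1',[(126,361),(135,508),(163,359),(171,507)],*c1,.06)
quad('dry2',[(268,360),(274,508),(302,359),(310,506)],*c1,.06)
print('rails hi',P([(78,385),(366,380)],*c1,.0564)*1000,'lo',P([(80,481),(366,475)],*c1,.035)*1000)
print('button',P([(318,229)],*c1,.125)*1000, 'handle', P([(222,550)],*c1,.12)*1000)
E
```

```text
wetA c [593.8 294.9] LR len 125.2 ang 1.709 TB len 30.9 ang 0.177
wetB c [459.2 283.2] LR len 126.3 ang 1.623 TB len 31.0 ang 0.081
mat c [511.1 457.9] LR len 118.6 ang 1.549 TB len 178.7 ang -0.029
tray c [518.4  30.8] LR len 259.5 ang 1.553 TB len 186.4 ang -0.015
dryer top c [775.3  12.9] LR len 320.2 ang 1.526 TB len 200.7 ang -0.038
dry1 c [539.6  93.4] LR len 31.1 ang 1.587 TB len 128.2 ang 0.041
dry2 c [536.9 -25.6] LR len 29.8 ang 1.588 TB len 128.1 ang 0.018
rails hi [[583.96036076 153.49070065]
 [581.94171832 -93.49269486]] lo [[504.14193369 154.41951008]
 [502.90403612 -91.72842867]]
button [[697.04415292 -54.11294548]] handle [[429.87533735  32.04814984]]
```

```bash
cat >> h.py <<'E'
def st():
    m=manip.sense(); M=R.from_quat(m['tool_rot']).as_matrix()
    j=M[:,1]; a=(np.arctan2(j[1],j[0])+np.pi/2)%np.pi-np.pi/2
    print('t',round(m['t'],2),'tcp',(m['tcp_pos']*1000).round(1),'jaw ang',round(a,3),'down',M[:,0].round(3),'gap',round(m['finger_gap'],3),'F',m['force'].round(1),'q',np.round(m['q'],2))
    return m['tcp_pos']*1000,a
def go(x,y,z,ang=None):
    p,a=st(); 
    d=0 if ang is None else (ang-a+np.pi/2)%np.pi-np.pi/2
    print('need',(np.array([x,y,z])-p).round(1),'turn',round(d,3))
E
python3 - <<'E'
from h import *
go(539.6,93.4,160,np.pi/2+.03)
E
```

```text
t 0.15 tcp [190.9 594.6 255.6] jaw ang 1.26 down [-0.001 -0.001 -1.   ] gap 1.004 F [ 0.4 -0.1  0.1] q [ 1.08  0.53  1.43  0.    1.18 -0.18]
need [ 348.7 -501.2  -95.6] turn 0.341
```

```bash
python3 -m crank '[0.6,60,-50,0,0.05, 0.6,90,-100,0,0.12, 0.6,125,-150,0,0.2, 0.6,160,-200,0,0.3, 0.6,195,-250,0,0.34, 0.6,230,-300,-10,0.34, 0.6,262,-350,-30,0.34, 0.6,295,-400,-40,0.34, 0.6,325,-450,-40,0.34, 0.6,348,-500,-40,0.34]'; python3 - <<'E'
from h import *
go(539.6,93.4,160,np.pi/2+.03)
snap('wrist','w1.png'); s=snap('top','t1.png')
E
```

```text
t: 1.4
tcp_pos: [0.5403, 0.0929, 0.2159]
tool_rot: [-0.01, 0.707, 0.01, 0.707]
force: [-0.1, 1.3, -0.2]
finger_gap: 0.597
t 1.4 tcp [540.3  92.9 215.9] jaw ang -1.542 down [ 0.  0. -1.] gap 0.597 F [-0.1  1.3 -0.2] q [-0.03  0.48  1.67  0.    1.   -1.63]
need [ -0.7   0.5 -55.9] turn 0.002
```

View pics/w1.png

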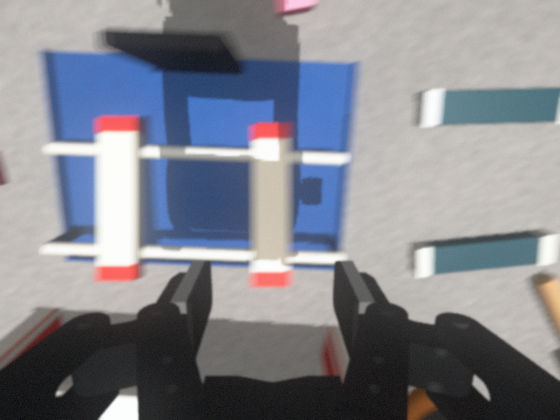

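View pics/t1.png

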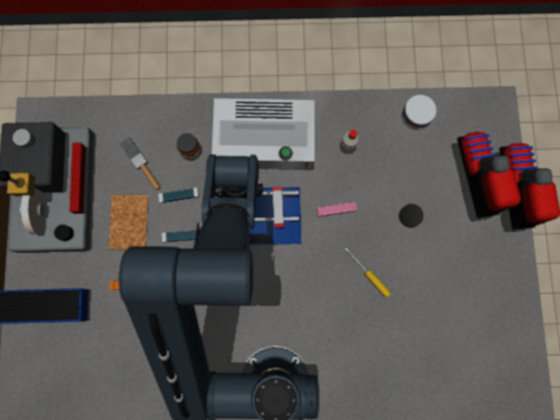

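```bash
python3 -m crank '[0.6,-0.5,0.5,-60,0, 0.6,-0.5,0.5,-110,0, 0.6,-0.5,0.5,-140,0, 0.6,-0.5,0.5,-156,0, 0.6,-0.5,0.5,-156,0, 0,-0.5,0.5,-156,0, 0,-0.5,0.5,-156,0, 0,-0.5,0.5,-156,0, 0,-0.5,0.5,-156,0]' 40; python3 - <<'E'
from h import *
st()
E
```

```text
t: 2.62
tcp_pos: [0.5395, 0.0957, 0.0617]
tool_rot: [-0.01, 0.706, 0.01, 0.708]
force: [-0.4, 1.5, 6.3]
finger_gap: 0.319
t 2.62 tcp [539.5  95.7  61.7] jaw ang -1.542 down [ 0.003  0.    -1.   ] gap 0.319 F [-0.4  1.5  6.3] q [-0.03  0.72  1.77  0.    0.65 -1.63]
```

```bash
python3 -m crank '[0,0,0,30,0, 0,0,0,80,0, 0,0,2,120,0]'; python3 - <<'E'
from h import *
go(512,488,120,np.pi/2-.029)
snap('wrist','w2.png')
E
```

```text
t: 3.0
tcp_pos: [0.5385, 0.0974, 0.1819]
tool_rot: [-0.01, 0.707, 0.01, 0.707]
force: [0.9, -0.1, -1.4]
finger_gap: 0.319
t 3.0 tcp [538.5  97.4 181.9] jaw ang -1.542 down [ 0. -0. -1.] gap 0.319 F [ 0.9 -0.1 -1.4] q [-0.03  0.53  1.7  -0.    0.91 -1.62]
need [-26.5 390.6 -61.9] turn -0.058
```

View pics/w2.png

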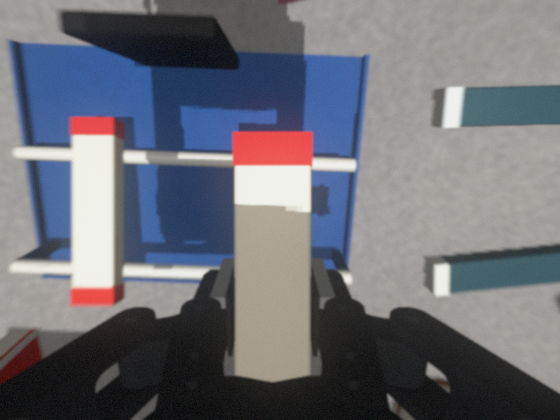

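```bash
python3 -m crank '[0,-2,55,0,0, 0,-5,110,0,0, 0,-9,165,0,-0.02, 0,-13,220,0,-0.04, 0,-18,275,0,-0.058, 0,-22,330,-10,-0.058, 0,-26.5,375,-40,-0.058, 0,-26.5,390.5,-80,-0.058, 0,-26.5,390.5,-115,-0.058, 0,-26.5,390.5,-130,-0.058]'; python3 - <<'E'
from h import *
go(512,488,26,np.pi/2-.029)
snap('wrist','w3.png')
E
```

```text
t: 4.3
tcp_pos: [0.5101, 0.487, 0.0471]
tool_rot: [0.009, 0.709, -0.011, 0.705]
force: [-0.4, -0.5, -1.1]
finger_gap: 0.321
t 4.3 tcp [510.1 487.   47.1] jaw ang 1.543 down [-0.005 -0.003 -1.   ] gap 0.321 F [-0.4 -0.5 -1.1] q [ 0.6   0.88  1.34 -0.    0.93 -0.94]
need [  1.9   1.  -21.1] turn -0.001
```

View pics/w3.png

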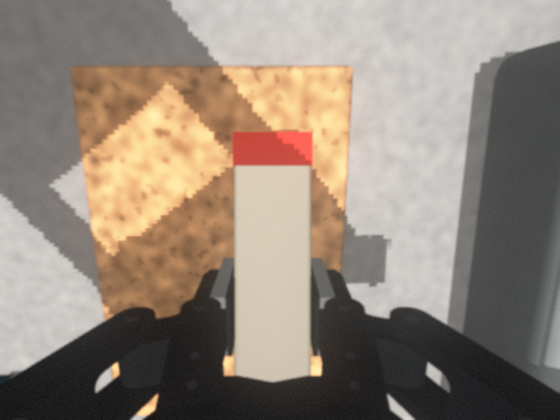

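```bash
python3 -m crank '[0,1,0.5,-8,0, 0,1,0.5,-13,0, 0,1,0.5,-17,0, 0,1,0.5,-20,0, 0,1,0.5,-20,0]' 22; python3 - <<'E'
from h import *
st()
E
```

```text
t: 4.97
tcp_pos: [0.5153, 0.4889, 0.0328]
tool_rot: [0.011, 0.705, -0.009, 0.709]
force: [2.2, -2.4, 3.6]
finger_gap: 0.323
t 4.97 tcp [515.3 488.9  32.8] jaw ang 1.542 down [ 0.005  0.002 -1.   ] gap 0.323 F [ 2.2 -2.4  3.6] q [ 0.6   0.91  1.33 -0.    0.9  -0.94]
```

```bash
python3 -m crank '[0,0,0,-3,0, 0,0,0,-6,0, 0,0,0,-6,0]' 20; python3 - <<'E'
from h import *
st();snap('side','s3.png')
E
python3 - <<'E'
import cv2
i=cv2.imread('pics/s3.png');cv2.imwrite('pics/s3c.png',cv2.resize(i[120:260,180:340],None,fx=4,fy=4,interpolation=2))
E
```

```text
t: 5.35
tcp_pos: [0.5164, 0.4892, 0.029]
tool_rot: [0.011, 0.705, -0.009, 0.709]
force: [1.0, -4.1, 12.9]
finger_gap: 0.318
t 5.35 tcp [516.4 489.2  29. ] jaw ang 1.542 down [ 0.007  0.003 -1.   ] gap 0.318 F [ 1.  -4.1 12.9] q [ 0.6   0.91  1.33 -0.    0.89 -0.94]
```

View pics/s3c.png

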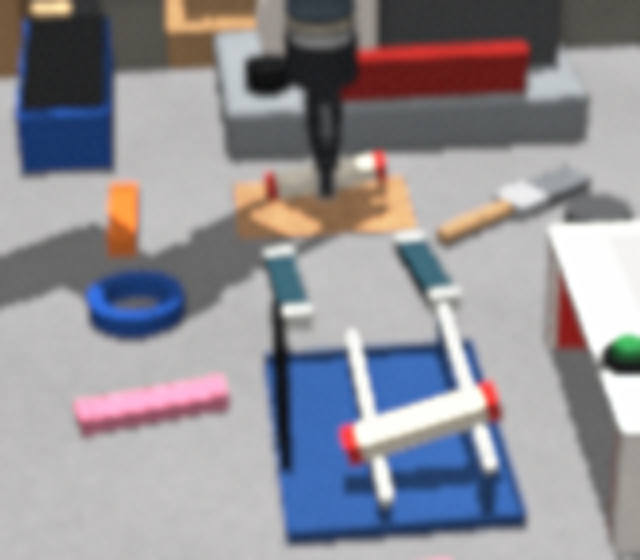

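```bash
python3 -m crank '[0.36,0,0,6,0, 0.4,0,0,6,0, 0.5,0,0,6,0, 0.5,0,0,6,0, 0.5,0,0,60,0, 0.5,0,0,120,0, 0.5,0,0,160,0]'; python3 - <<'E'
from h import *
st();snap('wrist','w4.png')
E
```

```text
t: 6.28
tcp_pos: [0.5138, 0.4892, 0.187]
tool_rot: [0.011, 0.706, -0.009, 0.708]
force: [0.9, 0.3, -0.5]
finger_gap: 0.5
t 6.28 tcp [513.8 489.2 187. ] jaw ang 1.542 down [ 0.002  0.002 -1.   ] gap 0.5 F [ 0.9  0.3 -0.5] q [ 0.6   0.71  1.26  0.    1.16 -0.94]
```

View pics/w4.png

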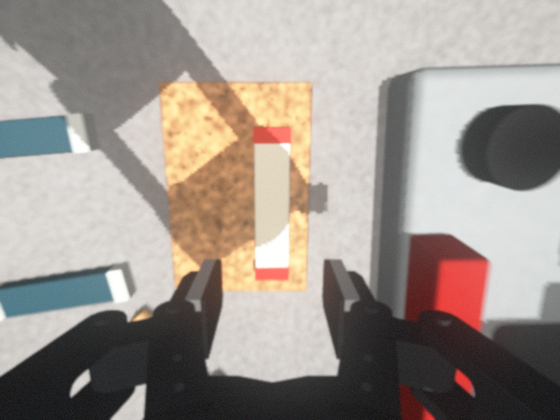

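```bash
python3 - <<'E'
from h import *
s=np.load('last_wrist.npz')
for n,p,z in [('stone',[(254,126),(291,126),(289,280),(255,280)],.022),('mat',[(160,82),(312,83),(306,290),(174,291)],.004)]:
    q=np.array([px(s,*a,z) for a in p])[:,:2]*1000; print(n,q.round(1).tolist(),q.mean(0).round(1))
go(536.9,-25.6,160,np.pi/2+.018)
E
```

```text
stone [[453.9, 478.1], [454.7, 506.1], [582.3, 502.5], [581.4, 473.5]] [518.1 490. ]
mat [[419.0, 405.3], [423.2, 523.9], [601.6, 518.6], [598.9, 397.9]] [510.7 461.4]
t 6.33 tcp [516.  490.9 192.9] jaw ang 1.542 down [ 0.01   0.007 -1.   ] gap 0.499 F [1.4 0.7 3.7] q [ 0.6   0.71  1.26  0.    1.16 -0.94]
need [  20.9 -516.5  -32.9] turn 0.046
```

```bash
python3 -m crank '[0.6,3,-55,10,0, 0.6,6,-110,20,0, 0.6,8,-165,25,0, 0.6,10,-220,25,0, 0.6,12,-275,25,0, 0.6,14,-330,25,0.02, 0.6,16,-385,25,0.03, 0.6,18,-440,20,0.046, 0.6,20,-495,20,0.046, 0.6,22,-517,20,0.046]'; python3 - <<'E'
from h import *
snap('wrist','w5.png')
go(537,-25.6,60,np.pi/2+.018)
E
```

```text
t: 7.58
tcp_pos: [0.5351, -0.0314, 0.2039]
tool_rot: [-0.005, 0.707, 0.005, 0.707]
force: [0.4, 0.2, 0.2]
finger_gap: 0.6
t 7.62 tcp [535.8 -33.  203.9] jaw ang -1.557 down [ 0.001 -0.002 -1.   ] gap 0.601 F [-0.1 -1.3 -0. ] q [-0.27  0.48  1.71 -0.    0.95 -1.85]
need [   1.2    7.4 -143.9] turn 0.004
```

View pics/w5.png

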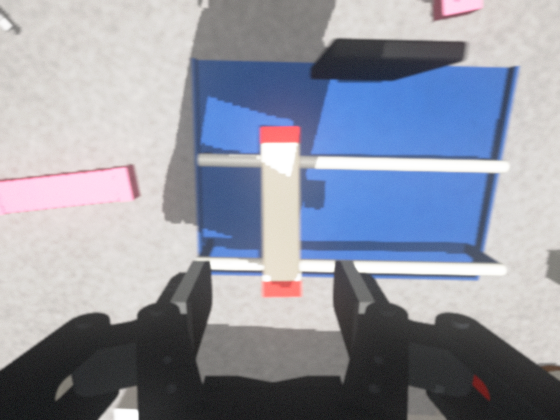

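```bash
python3 -m crank '[0.6,0,0,-20,0, 0.6,0,0,-20,0,0.6,0,0,-20,0]'; python3 - <<'E'
from h import *
go(537,-25.6,60,np.pi/2+.018)
E
```

```text
t: 8.0
tcp_pos: [0.5352, -0.0278, 0.1844]
tool_rot: [-0.006, 0.707, 0.006, 0.707]
force: [-0.2, -0.1, 0.1]
finger_gap: 0.599
t 8.0 tcp [535.2 -27.8 184.4] jaw ang -1.553 down [-0.  0. -1.] gap 0.599 F [-0.2 -0.1  0.1] q [-0.26  0.51  1.73  0.    0.91 -1.85]
need [   1.8    2.2 -124.4] turn -0.0
```

```bash
python3 -m crank '[0.6,1.5,2,-60,0, 0.6,1.5,2,-95,0, 0.6,1.5,2,-117,0, 0.6,1.5,2,-117,0, 0,1.5,2,-117,0, 0,1.5,2,-117,0, 0,1.5,2,-117,0, 0,1.5,2,-117,0]' 40; python3 - <<'E'
from h import *
st()
E
python3 -m crank '[0,0,0,30,0, 0,0,0,80,0, 0,0,0,120,0, 0,0,0,120,0]'; python3 - <<'E'
from h import *
go(512,429,120,np.pi/2-.029)
snap('wrist','w6.png')
E
```

```text
t: 9.0
tcp_pos: [0.5375, -0.0264, 0.0688]
tool_rot: [-0.006, 0.706, 0.006, 0.708]
force: [0.4, 2.6, 6.5]
finger_gap: 0.319
t 9.0 tcp [537.5 -26.4  68.8] jaw ang -1.554 down [ 0.003 -0.    -1.   ] gap 0.319 F [0.4 2.6 6.5] q [-0.26  0.71  1.79  0.    0.64 -1.85]
t: 9.5
tcp_pos: [0.5386, -0.027, 0.1906]
tool_rot: [-0.007, 0.704, 0.005, 0.71]
force: [-0.2, -0.3, -2.0]
finger_gap: 0.317
t 9.5 tcp [538.6 -27.  190.6] jaw ang -1.554 down [ 0.008 -0.002 -1.   ] gap 0.317 F [-0.2 -0.3 -2. ] q [-0.26  0.5   1.72 -0.    0.91 -1.85]
need [-26.6 456.  -70.6] turn -0.046
```

View pics/w6.png

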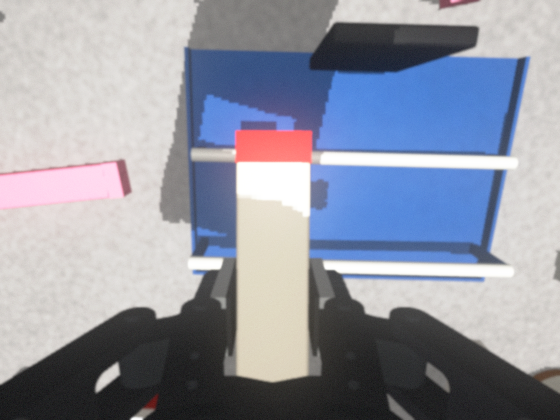

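```bash
python3 -m crank '[0,-2,55,0,0, 0,-5,110,0,0, 0,-8,165,0,-0.02, 0,-12,220,0,-0.04, 0,-16,275,0,-0.046, 0,-20,330,0,-0.046, 0,-24,385,-10,-0.046, 0,-26,425,-40,-0.046, 0,-26.5,450,-80,-0.046, 0,-26.5,458,-120,-0.046]'; python3 -m crank '[0,0,0,-6,0,0,0,0,-6,0]'
python3 - <<'E'
from h import *
go(512,431,29,np.pi/2-.029)
snap('wrist','w7.png')
E
```

```text
t: 10.8
tcp_pos: [0.5083, 0.4326, 0.0637]
tool_rot: [0.009, 0.708, -0.01, 0.706]
force: [0.7, 0.1, -1.0]
finger_gap: 0.317
t: 11.05
tcp_pos: [0.5096, 0.4307, 0.0602]
tool_rot: [0.01, 0.708, -0.011, 0.706]
force: [0.2, -0.1, -1.0]
finger_gap: 0.318
t 11.05 tcp [509.6 430.7  60.2] jaw ang 1.542 down [-0.002 -0.002 -1.   ] gap 0.318 F [ 0.2 -0.1 -1. ] q [ 0.53  0.83  1.44 -0.    0.87 -1.01]
need [  2.4   0.3 -31.2] turn 0.0
```

View pics/w7.png

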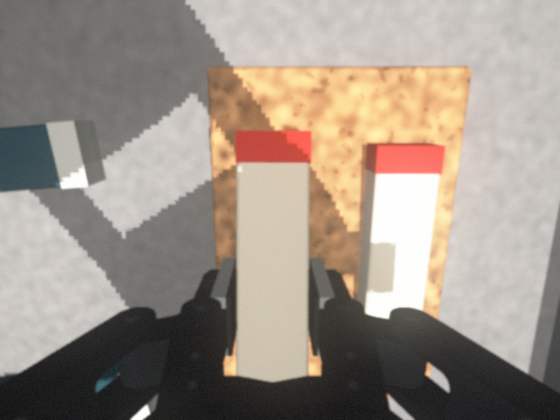

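```bash
python3 -m crank '[0,1,0,-12,0, 0,1,0,-18,0, 0,1,0,-24,0, 0,1,0,-30,0, 0,1,0,-34,0, 0,1,0,-34,0]' 20; python3 - <<'E'
from h import *
st()
E
```

```text
t: 11.85
tcp_pos: [0.5143, 0.4324, 0.0294]
tool_rot: [0.011, 0.705, -0.009, 0.709]
force: [3.1, 0.4, 4.9]
finger_gap: 0.32
t 11.85 tcp [514.3 432.4  29.4] jaw ang 1.542 down [ 0.007  0.003 -1.   ] gap 0.32 F [3.1 0.4 4.9] q [ 0.53  0.87  1.44 -0.    0.82 -1.01]
```

Release, rise, and look.

```bash
python3 -m crank '[0.34,0,0,1,0, 0.38,0,0,3,0, 0.45,0,0,3,0, 0.45,0,0,3,0, 0.45,0,0,60,0, 0.45,0,0,120,0, 0.45,0,0,170,0, 0.45,-20,-40,190,0, 0.45,-20,-40,190,0]'; python3 - <<'E'
from h import *
s=snap('wrist','w8.png'); st()
E
```

```text
t: 12.98
tcp_pos: [0.49, 0.39, 0.2193]
tool_rot: [0.011, 0.707, -0.011, 0.707]
force: [-0.3, 0.3, 0.2]
finger_gap: 0.446
t 13.03 tcp [490.7 390.9 218.2] jaw ang 1.541 down [ 0.001  0.001 -1.   ] gap 0.451 F [ 1.1  0.6 -0. ] q [ 0.49  0.57  1.46  0.    1.1  -1.05]
```

View pics/w8.png

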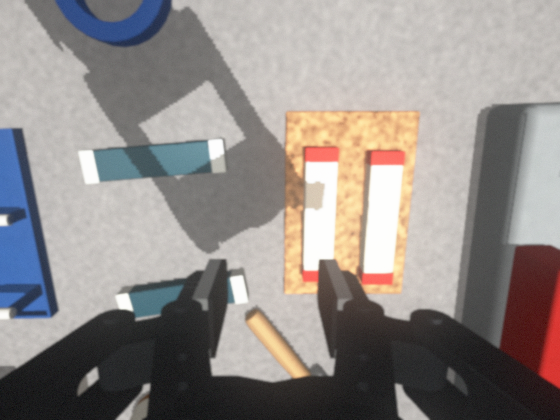

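```bash
python3 - <<'E'
from h import *
s=np.load('last_wrist.npz')
for n,p,z in [('wetB',[(79,151),(84,184),(206,140),(208,173)],.018),('dry2',[(306,147),(338,147),(335,283),(303,281)],.022),('dry1',[(371,151),(404,152),(393,283),(362,283)],.022),('mat',[(286,111),(419,112),(402,293),(284,293)],.004)]:
    q=np.array([px(s,*a,z) for a in p])[:,:2]*1000; print(n,q.round(1).tolist(),q.mean(0).round(1))
go(459.2,283.2,120,.081-0.0)
E
```

```text
wetB [[447.5, 223.7], [476.6, 223.1], [441.5, 334.9], [470.1, 334.4]] [458.9 279. ]
dry2 [[449.7, 420.9], [450.5, 448.3], [578.4, 447.8], [575.4, 417.4]] [513.5 433.6]
dry1 [[454.8, 476.7], [456.5, 505.2], [580.1, 503.1], [579.2, 473.6]] [517.6 489.6]
mat [[419.4, 405.0], [423.8, 522.5], [600.6, 519.2], [597.0, 399.4]] [510.2 461.6]
t 13.03 tcp [490.7 390.9 218.2] jaw ang 1.541 down [ 0.001  0.001 -1.   ] gap 0.451 F [ 1.1  0.6 -0. ] q [ 0.49  0.57  1.46  0.    1.1  -1.05]
need [ -31.5 -107.7  -98.2] turn -1.46
```

```bash
python3 -m crank '[0.6,-10,-40,0,-0.18, 0.6,-20,-80,0,-0.36, 0.6,-30,-105,0,-0.54, 0.6,-31,-107,0,-0.72, 0.6,-31,-107,-10,-0.9, 0.6,-31,-107,-20,-1.08, 0.6,-31,-107,-40,-1.26, 0.6,-31,-107,-50,-1.44, 0.6,-31,-107,-60,-1.48, 0.6,-31,-107,-60,-1.48]'; python3 - <<'E'
from h import *
s=snap('wrist','w9.png'); go(459.2,283.2,27,.06)
E
```

```text
t: 14.28
tcp_pos: [0.4597, 0.2848, 0.1556]
tool_rot: [0.483, 0.516, -0.485, 0.515]
force: [-0.8, -0.0, -0.5]
finger_gap: 0.602
t 14.32 tcp [460.1 284.9 156.2] jaw ang 0.063 down [-0.002 -0.    -1.   ] gap 0.603 F [-0.4  0.4 -0.1] q [0.35 0.56 1.73 0.   0.85 0.28]
need [  -0.9   -1.7 -129.2] turn -0.003
```

View pics/w9.png

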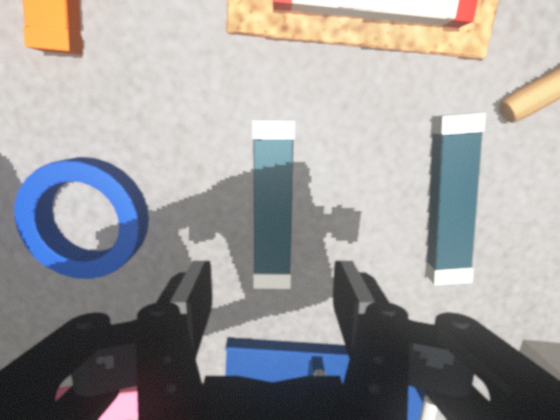

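```bash
python3 - <<'E'
from h import *
s=np.load('last_wrist.npz')
for n,p,z in [('wetB',[(252,121),(295,121),(254,288),(291,288)],.018),('wetA',[(442,115),(486,113),(428,282),(474,283)],.018)]:
    q=np.array([px(s,*a,z) for a in p])[:,:2]*1000; print(n,q.round(1).tolist(),q.mean(0).round(1))
E
python3 -m crank '[0.6,-0.5,-1,-60,0, 0.6,-0.5,-1,-100,0, 0.6,-0.5,-1,-120,0, 0.6,-0.5,-1,-127,0, 0.6,-0.5,-1,-127,0]' 40; python3 - <<'E'
from h import *
st()
E
```

```text
wetB [[440.7, 347.4], [470.0, 349.3], [448.2, 222.5], [476.8, 224.3]] [458.9 285.9]
wetA [[569.0, 359.4], [598.5, 362.6], [581.6, 236.1], [617.0, 237.5]] [591.5 298.9]
t: 14.95
tcp_pos: [0.46, 0.2838, 0.0304]
tool_rot: [0.484, 0.515, -0.484, 0.515]
force: [0.3, 0.5, 0.0]
finger_gap: 0.605
t 14.95 tcp [460.  283.8  30.4] jaw ang 0.062 down [ 0.  0. -1.] gap 0.605 F [0.3 0.5 0. ] q [0.35 0.78 1.79 0.   0.57 0.28]
```

```bash
python3 -m crank '[0.6,0,1,-2,0, 0,0,1,-2,0, 0,0,1,-2,0, 0,0,1,-2,0, 0,0,1,-2,0, 0,0,1,-2,0]' 40; python3 - <<'E'
from h import *
st()
E
python3 -m crank '[0,0,0,30,0, 0,0,0,80,0, 0,0,0,130,0, 0,0,0,140,0, 0,0,0,140,0]'; python3 - <<'E'
from h import *
st()
s=snap('wrist','w10.png'); s=snap('top','t10.png')
E
```

```text
t: 15.7
tcp_pos: [0.4602, 0.2848, 0.0293]
tool_rot: [0.485, 0.515, -0.484, 0.516]
force: [-0.9, 0.5, 6.1]
finger_gap: 0.314
t 15.7 tcp [460.2 284.8  29.3] jaw ang 0.062 down [ 0.002  0.001 -1.   ] gap 0.314 F [-0.9  0.5  6.1] q [0.35 0.78 1.79 0.   0.57 0.29]
t: 16.32
tcp_pos: [0.4593, 0.2844, 0.1684]
tool_rot: [0.484, 0.515, -0.484, 0.515]
force: [-0.4, -0.3, -1.4]
finger_gap: 0.315
t 16.32 tcp [459.3 284.4 168.4] jaw ang 0.062 down [ 0.  0. -1.] gap 0.315 F [-0.4 -0.3 -1.4] q [0.35 0.54 1.73 0.   0.87 0.29]
```

View pics/w10.png

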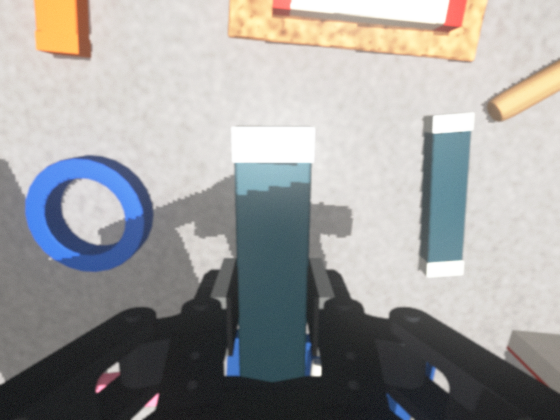

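View pics/t10.png

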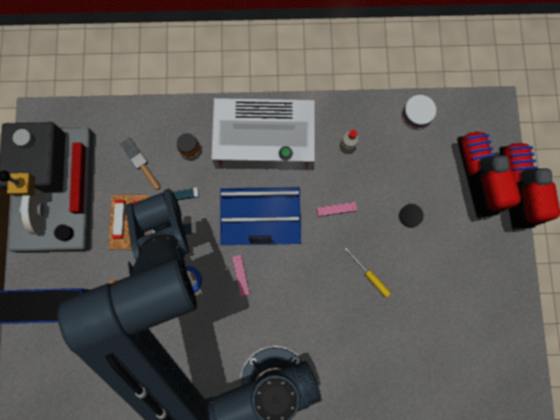

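```bash
python3 -m crank '[0,5,-30,0,0.18, 0,15,-60,0,0.36, 0,25,-90,0,0.54, 0,35,-120,0,0.72, 0,45,-150,0,0.9, 0,60,-180,0,1.08, 0,75,-210,0,1.26, 0,80.5,-224,0,1.44, 0,80.5,-224,-20,1.494, 0,80.5,-224,-50,1.494]'; python3 -m crank '[0,0,0,0,0,0,0,0,0,0]';python3 - <<'E'
from h import *
s=snap('wrist','w11.png'); go(539.9,60.5,86,1.556)
E
```

```text
t: 17.68
tcp_pos: [0.5397, 0.0601, 0.1164]
tool_rot: [0.006, 0.708, -0.005, 0.707]
force: [-0.3, -1.0, -1.9]
finger_gap: 0.321
t: 17.92
tcp_pos: [0.5399, 0.0606, 0.1177]
tool_rot: [0.005, 0.708, -0.005, 0.707]
force: [0.9, -0.1, -1.0]
finger_gap: 0.317
t 17.98 tcp [540.4  60.6 118.4] jaw ang 1.556 down [ 0.  0. -1.] gap 0.316 F [-1.6  0.2 -1.5] q [-0.09  0.62  1.75  0.    0.77 -1.65]
need [ -0.5  -0.1 -32.4] turn -0.0
```

View pics/w11.png

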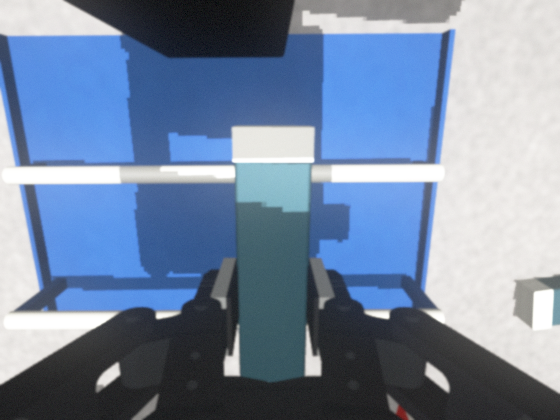

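```bash
python3 -m crank '[0,0,0,-15,0, 0,0,0,-25,0, 0,0,0,-30,0, 0,0,0,-34,0, 0,0,0,-38,0, 0,0,0,-38,0]' 25; python3 - <<'E'
from h import *
st(); snap('side','s11.png')
E
python3 - <<'E'
import cv2
i=cv2.imread('pics/s11.png');cv2.imwrite('pics/s11c.png',cv2.resize(i[150:290,220:380],None,fx=4,fy=4,interpolation=2))
E
```

```text
t: 18.73
tcp_pos: [0.5387, 0.0606, 0.0807]
tool_rot: [0.005, 0.708, -0.005, 0.706]
force: [-3.5, -1.2, 5.0]
finger_gap: 0.315
t 18.73 tcp [538.7  60.6  80.7] jaw ang 1.556 down [-0.003 -0.    -1.   ] gap 0.315 F [-3.5 -1.2  5. ] q [-0.09  0.69  1.77 -0.    0.68 -1.65]
```

View pics/s11c.png

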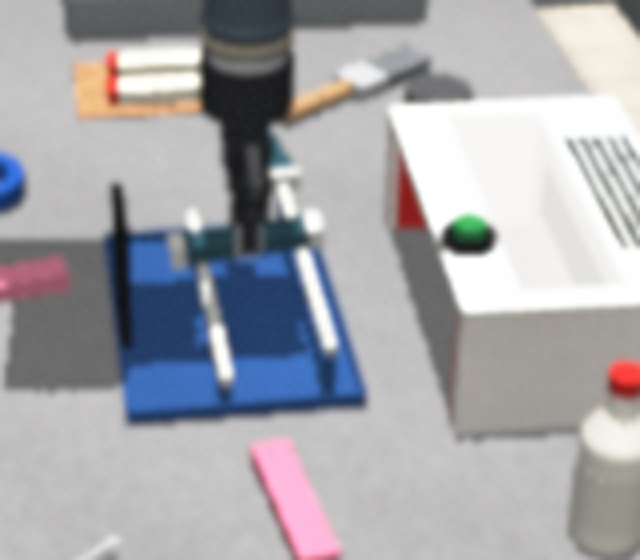

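```bash
python3 -m crank '[0,0,0,-3,0, 0,0,0,-6,0, 0,0,0,-8,0, 0,0,0,-8,0]' 20; python3 - <<'E'
from h import *
st()
E
```

```text
t: 19.27
tcp_pos: [0.5377, 0.0606, 0.0728]
tool_rot: [0.005, 0.709, -0.005, 0.705]
force: [-6.1, -1.0, 8.0]
finger_gap: 0.314
t 19.27 tcp [537.7  60.6  72.8] jaw ang 1.556 down [-0.005  0.    -1.   ] gap 0.314 F [-6.1 -1.   8. ] q [-0.09  0.7   1.78 -0.    0.67 -1.65]
```

```bash
python3 -m crank '[0.34,0,0,1,0, 0.36,0,0,2,0, 0.4,0,0,2,0, 0.45,0,0,2,0, 0.45,0,0,30,0, 0.45,0,0,70,0, 0.45,0,0,120,0,0.45,0,0,120,0]'; python3 - <<'E'
from h import *
s=snap('wrist','w12.png'); go(592.6,297,120,.138)
E
```

```text
t: 20.27
tcp_pos: [0.5428, 0.0604, 0.1961]
tool_rot: [0.005, 0.704, -0.005, 0.71]
force: [-0.6, 0.5, -0.6]
finger_gap: 0.452
t 20.32 tcp [541.2  60.5 194.1] jaw ang 1.556 down [ 0.004 -0.    -1.   ] gap 0.452 F [-0.8  0.5 -0.3] q [-0.09  0.5   1.7   0.    0.93 -1.65]
need [ 51.4 236.5 -74.1] turn -1.418
```

View pics/w12.png

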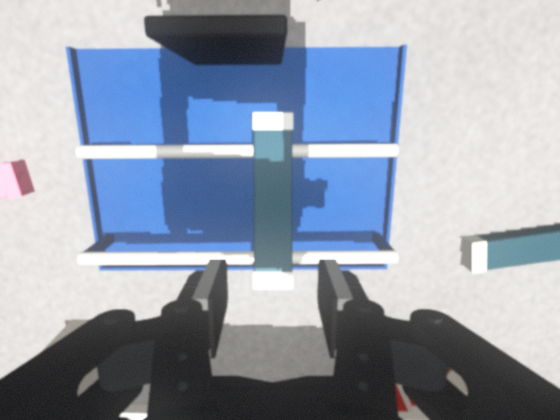

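```bash
python3 -m crank '[0.6,8,35,0,-0.18, 0.6,15,70,0,-0.36, 0.6,22,105,0,-0.54, 0.6,29,140,0,-0.72, 0.6,36,175,0,-0.9, 0.6,43,210,0,-1.08, 0.6,51,236,0,-1.26, 0.6,51,236,-20,-1.418, 0.6,51,236,-40,-1.418, 0.6,51,236,-40,-1.418]'; python3 - <<'E'
from h import *
s=snap('wrist','w13.png'); go(592.6,297,28,.138)
E
```

```text
t: 21.58
tcp_pos: [0.5887, 0.2959, 0.1485]
tool_rot: [0.462, 0.535, -0.467, 0.532]
force: [-0.3, 0.4, -0.1]
finger_gap: 0.603
t 21.62 tcp [589.8 296.1 150. ] jaw ang 0.138 down [-0.005 -0.001 -1.   ] gap 0.601 F [0.1 0.1 0.2] q [0.3  0.7  1.42 0.   1.02 0.16]
need [   2.8    0.9 -122. ] turn -0.0
```

View pics/w13.png

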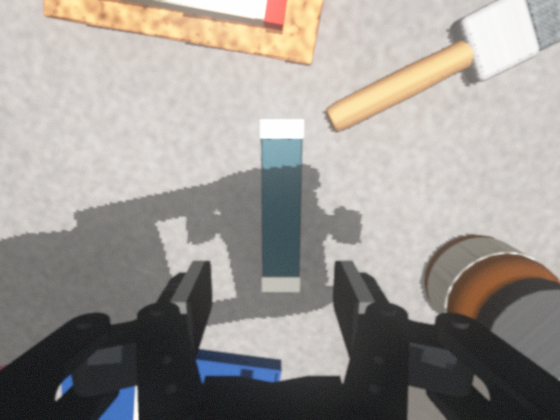

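```bash
python3 -m crank '[0.6,2,1,-40,0, 0.6,2,1,-60,0, 0.6,2,1,-60,0, 0.6,2,1,-60,0]'; python3 - <<'E'
from h import *
s=np.load('last_wrist.npz')
q=np.array([px(s,*a,.018) for a in [(260,119),(305,119),(261,291),(301,291)]])[:,:2]*1000; print(q.round(1).tolist(),q.mean(0).round(1))
s=snap('wrist','w14.png'); go(593,297,28,.138)
E
```

```text
t: 22.12
tcp_pos: [0.5938, 0.2977, 0.0933]
tool_rot: [0.465, 0.533, -0.464, 0.534]
force: [0.6, -0.0, 0.5]
finger_gap: 0.599
[[569.9, 359.0], [599.4, 363.1], [586.8, 234.7], [616.7, 238.9]] [593.2 298.9]
t 22.18 tcp [594.1 297.8  93.7] jaw ang 0.138 down [ 0.002  0.001 -1.   ] gap 0.601 F [ 0.9 -0.6  0.4] q [0.3  0.78 1.45 0.   0.92 0.16]
need [ -1.1  -0.8 -65.7] turn 0.0
```

View pics/w14.png

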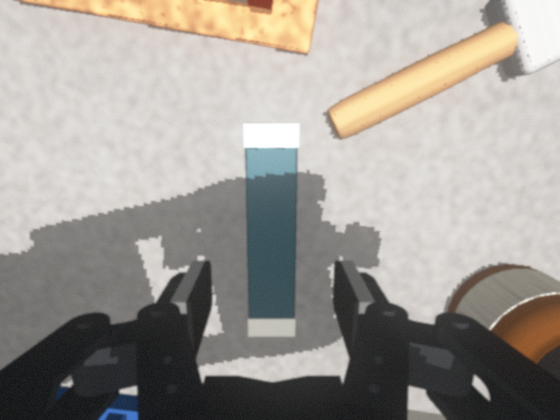

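Centred. Descend and grip.

```bash
python3 -m crank '[0.6,0,0.5,-40,0, 0.6,0,0.5,-58,0, 0.6,0,0.5,-65,0, 0.6,0,0.5,-65,0, 0.6,0,0.5,-65,0, 0,0,0.5,-65,0, 0,0,0.5,-65,0, 0,0,0.5,-65,0, 0,0,0.5,-65,0, 0,0,0.5,-65,0]' 40; python3 - <<'E'
from h import *
st()
E
python3 -m crank '[0,0,0,30,0, 0,0,0,80,0, 0,0,0,130,0, 0,0,0,140,0, 0,0,0,140,0]'; python3 - <<'E'
from h import *
go(539,0.5,120,1.556)
s=snap('top','t15.png'); s=snap('wrist','w15.png')
E
```

```text
t: 23.42
tcp_pos: [0.5938, 0.2983, 0.0283]
tool_rot: [0.465, 0.533, -0.464, 0.534]
force: [-0.5, -0.4, 5.6]
finger_gap: 0.316
t 23.43 tcp [593.8 298.3  28.3] jaw ang 0.138 down [ 0.002  0.001 -1.   ] gap 0.316 F [-0.5 -0.4  5.6] q [0.3  0.87 1.46 0.   0.81 0.16]
t: 24.05
tcp_pos: [0.5927, 0.2979, 0.1672]
tool_rot: [0.464, 0.533, -0.464, 0.533]
force: [0.4, 0.1, -1.0]
finger_gap: 0.314
t 24.05 tcp [592.7 297.9 167.2] jaw ang 0.138 down [-0. -0. -1.] gap 0.314 F [ 0.4  0.1 -1. ] q [0.3  0.68 1.41 0.   1.06 0.16]
need [ -53.7 -297.4  -47.2] turn 1.418
```

View pics/w15.png

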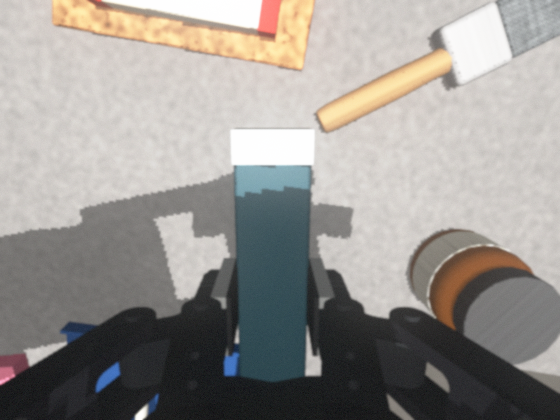

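View pics/t15.png

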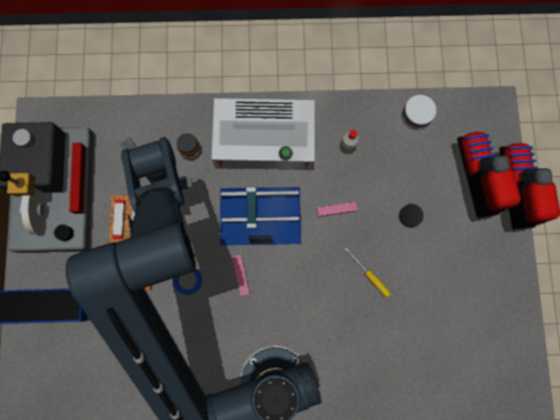

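```bash
python3 -m crank '[0,-5,-38,0,0.18, 0,-12,-76,0,0.36, 0,-20,-114,0,0.54, 0,-28,-152,0,0.72, 0,-36,-190,0,0.9, 0,-44,-228,0,1.08, 0,-52,-266,0,1.26, 0,-54,-297.5,0,1.418, 0,-54,-297.5,-20,1.418, 0,-54,-297.5,-50,1.418]'; python3 -m crank '[0,0,0,0,0,0,0,0,0,0]';python3 - <<'E'
from h import *
s=snap('wrist','w16.png'); go(539,0.5,86,1.556)
E
```

```text
t: 25.4
tcp_pos: [0.5386, -0.0001, 0.1157]
tool_rot: [0.006, 0.708, -0.006, 0.707]
force: [-0.4, 0.9, -0.6]
finger_gap: 0.319
t: 25.65
tcp_pos: [0.5388, 0.0007, 0.1168]
tool_rot: [0.005, 0.708, -0.005, 0.707]
force: [0.6, -0.3, -0.2]
finger_gap: 0.314
t 25.7 tcp [539.4   0.6 117.5] jaw ang 1.556 down [ 0. -0. -1.] gap 0.316 F [ 0.8  0.1 -0.8] q [-0.21  0.62  1.76 -0.    0.76 -1.76]
need [ -0.4  -0.1 -31.5] turn -0.0
```

View pics/w16.png

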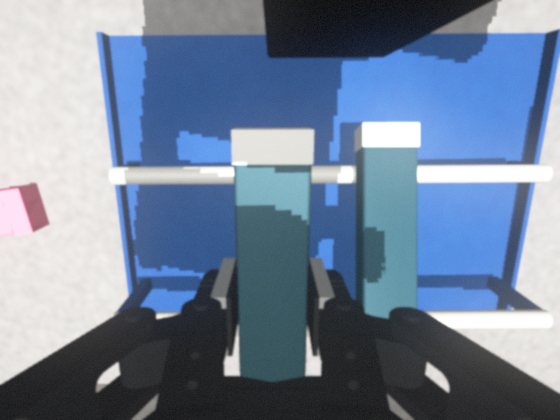

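```bash
python3 -m crank '[0,0,0,-15,0, 0,0,0,-25,0, 0,0,0,-30,0, 0,0,0,-34,0, 0,0,0,-38,0, 0,0,0,-41,0, 0,0,0,-44,0, 0,0,0,-46,0, 0,0,0,-46,0]' 20; python3 - <<'E'
from h import *
st()
E
```

```text
t: 26.82
tcp_pos: [0.5367, 0.0007, 0.0718]
tool_rot: [0.005, 0.709, -0.005, 0.705]
force: [-6.1, -1.2, 6.7]
finger_gap: 0.316
t 26.82 tcp [536.7   0.7  71.8] jaw ang 1.556 down [-0.005  0.    -1.   ] gap 0.316 F [-6.1 -1.2  6.7] q [-0.21  0.7   1.79 -0.    0.66 -1.76]
```

```bash
python3 -m crank '[0.34,0,0,1,0, 0.36,0,0,2,0, 0.4,0,0,2,0, 0.43,0,0,2,0, 0.43,0,0,30,0, 0.43,0,0,70,0, 0.43,0,0,120,0,0.43,-60,60,130,0,0.43,-100,120,130,0,0.43,-100,180,130,0]'; python3 - <<'E'
from h import *
s=snap('wrist','w17.png'); st(); snap('top','t17.png')
i=cv2.imread('pics/t17.png');cv2.imwrite('pics/t17c.png',cv2.resize(i[90:260,180:340],None,fx=3.5,fy=3.5,interpolation=2))
E
```

```text
t: 28.08
tcp_pos: [0.4422, 0.1564, 0.2013]
tool_rot: [0.006, 0.708, -0.006, 0.707]
force: [1.9, -0.3, 0.1]
finger_gap: 0.431
t 28.12 tcp [440.1 163.3 201.4] jaw ang 1.559 down [-0.002  0.004 -1.   ] gap 0.431 F [-1.   3.4  0.2] q [ 0.11  0.41  1.87  0.01  0.87 -1.45]
```

View pics/t17.png

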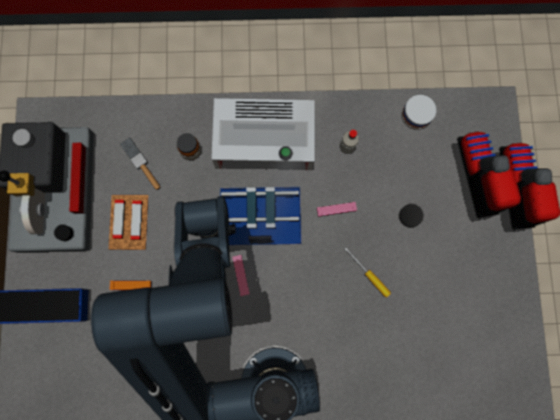

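View pics/t17c.png

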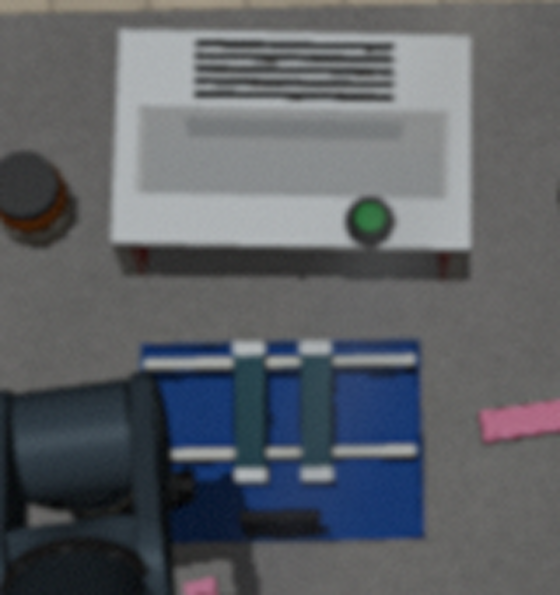

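View pics/w17.png

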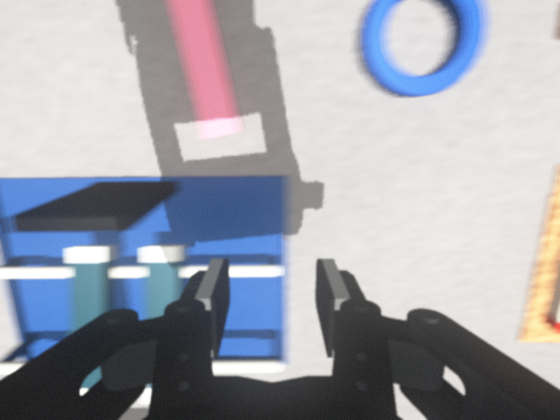

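```bash
python3 -m crank '[0.43,0,60,40,-0.18,0.43,0,120,40,-0.36,0.43,0,150,40,-0.54,0.43,0,150,40,-0.72,0.43,0,150,40,-0.9,0.43,0,150,40,-1.08,0.43,0,150,40,-1.26,0.43,0,150,40,-1.44,0.3,0,150,40,-1.58,0.3,0,150,40,-1.58]'; python3 - <<'E'
from h import *
st(); snap('top','t18.png')
i=cv2.imread('pics/t18.png')
cv2.imwrite('pics/t18a.png',cv2.resize(i[90:170,205:325],None,fx=6,fy=6,interpolation=2))
cv2.imwrite('pics/t18b.png',cv2.resize(i[175:255,205:325],None,fx=6,fy=6,interpolation=2))
E
```

```text
t: 29.42
tcp_pos: [0.4451, 0.3051, 0.2408]
tool_rot: [-0.506, -0.494, 0.506, -0.494]
force: [-0.0, 0.1, -0.8]
finger_gap: 0.3
t 29.43 tcp [445.1 305.1 240.8] jaw ang -0.023 down [-0. -0. -1.] gap 0.3 F [-0.   0.1 -0.8] q [ 0.39  0.43  1.66 -0.    1.04  0.42]
```

View pics/t18a.png

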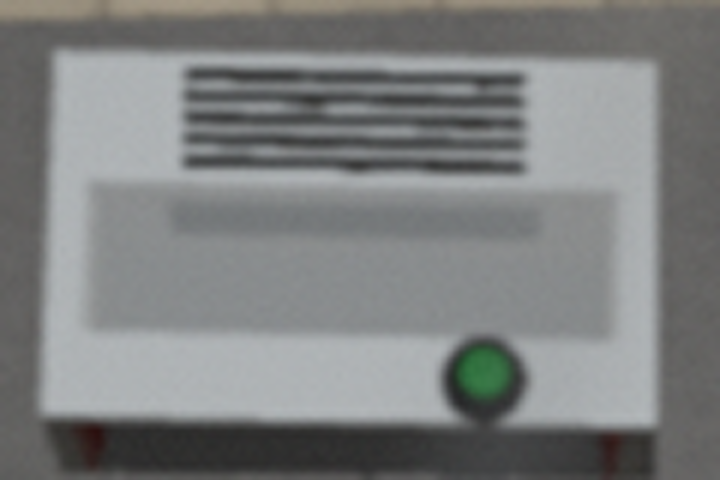

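View pics/t18b.png

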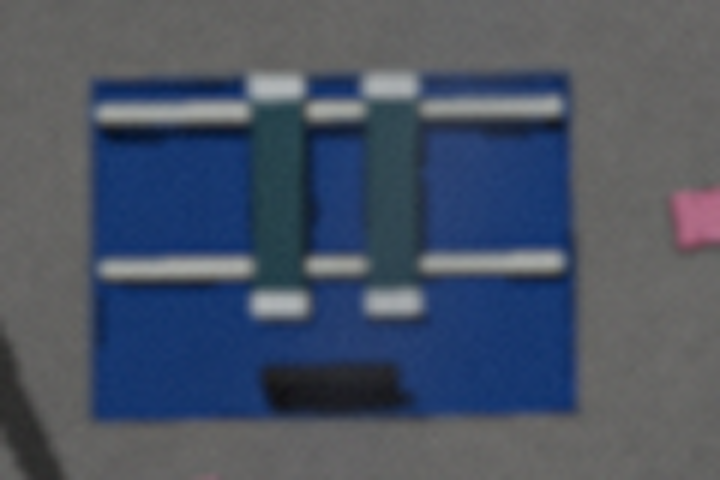

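```bash
cat >> h.py <<'E'
def quadT(s,n,pts,ox,oy,f,z):
    q=np.array([px(s,(x+.5)/f-.5+ox,(y+.5)/f-.5+oy,z)[:2]*1000 for x,y in pts])
    TL,TR,BR,BL=q; w=(TL+BL-TR-BR)/2; l=(TL+TR-BL-BR)/2
    yaw1=np.arctan2(-w[0],w[1]); yaw2=np.arctan2(l[1],l[0])
    print(n,'c',q.mean(0).round(1),'w',np.linalg.norm(w).round(1),'l',np.linalg.norm(l).round(1),'yaw w/l',yaw1.round(4),yaw2.round(4)); return q
E
python3 - <<'E'
from h import *
s=np.load('last_top.npz')
q=quadT(s,'dryer',[(53,50),(658,62),(659,430),(40,417)],205,90,6,.113); print(q.round(1).tolist())
q=quadT(s,'tray',[(92,78),(569,72),(577,411),(93,418)],205,175,6,.014)
q=quadT(s,'rails',[(95,115),(562,106),(565,261),(97,270)],205,175,6,.045)
print(px(s,484/6+205-.4,372/6+90-.4,.126)*1000)
f=lambda x,y,z:(px(s,(x+.5)/6-.5+205,(y+.5)/6-.5+175,z)*1000).round(1)
print('rail hi',f(95,115,.0564),f(562,106,.0564),'lo',f(97,270,.035),f(565,261,.035))
print('stone ends',f(277,74,.079),f(281,319,.045),f(390,73,.079),f(396,317,.045))
E
```

```text
dryer c [775.1  13. ] w 320.1 l 201.2 yaw w/l -0.0464 -0.0388
[[882.9, 168.9], [868.4, -150.8], [667.0, -143.1], [682.1, 176.8]]
tray c [519.3  31. ] w 258.5 l 185.4 yaw w/l -0.0125 -0.009
rails c [543.7  31.4] w 247.8 l 83.7 yaw w/l -0.0065 -0.0061
[696.53617354 -53.10049087 126.        ]
rail hi [583.8 154.4  56.4] [582.3 -92.5  56.4] lo [504.4 156.   35. ] [502.7 -92.3  35. ]
stone ends [598.3  57.1  79. ] [474.   58.7  45. ] [597.3  -1.9  79. ] [473.4  -1.8  45. ]
```

```bash
python3 -m crank '[0.4,-3,-60,0,0, 0.4,-6,-120,0,0, 0.4,-8,-180,0,0, 0.4,-10,-240,0,0.013, 0.4,-11,-273,0,0.013, 0.4,-11,-273,-40,0.013, 0.4,-11,-273,-80,0.013, 0.4,-11,-273,-80,0.013]'; python3 - <<'E'
from h import *
go(434,31.9,100,-.01); snap('wrist','w19.png'); snap('side','s19.png')
i=cv2.imread('pics/s19.png');cv2.imwrite('pics/s19c.png',cv2.resize(i[150:290,200:360],None,fx=4,fy=4,interpolation=2))
E
```

```text
t: 30.48
tcp_pos: [0.4319, 0.0326, 0.1592]
tool_rot: [-0.501, -0.499, 0.504, -0.496]
force: [0.2, -0.2, 1.0]
finger_gap: 0.4
t 30.48 tcp [431.9  32.6 159.2] jaw ang -0.01 down [-0.006  0.001 -1.   ] gap 0.4 F [ 0.2 -0.2  1. ] q [-0.18  0.45  1.99 -0.    0.71 -0.17]
need [  2.1  -0.7 -59.2] turn 0.0
```

View pics/w19.png

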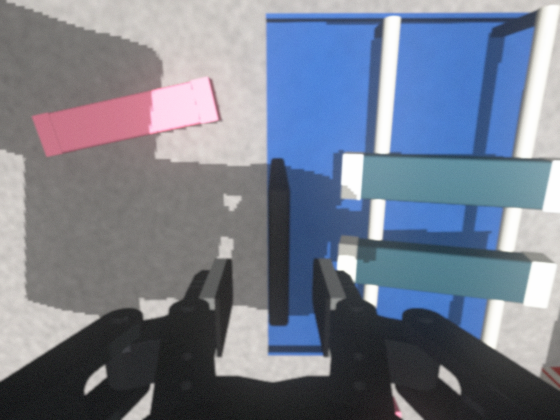

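View pics/s19c.png

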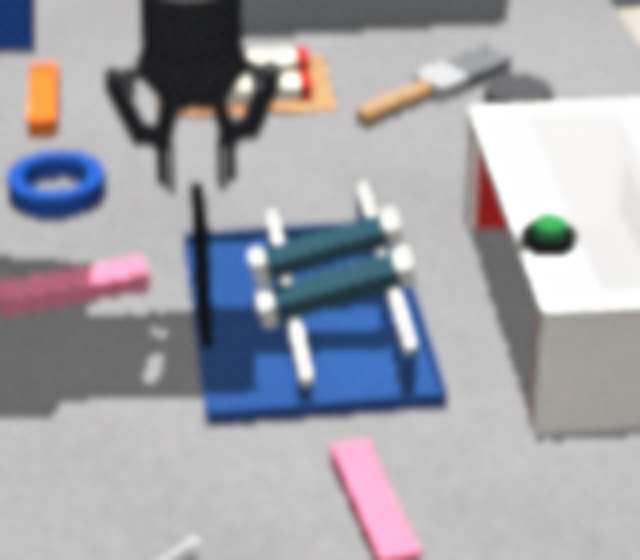

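```bash
python3 - <<'E'
from h import *
s=np.load('last_wrist.npz'); print(s['origin'])
i=cv2.imread('pics/w19.png');cv2.imwrite('pics/w19c.png',cv2.resize(i[140:360,230:340],None,fx=2.7,fy=2.7,interpolation=2))
for u,v in [(272,190),(289,190),(270,323),(288,323)]: print(px(s,u,v,.12)*1000)
for u,v in [(267,14),(267,354)]: print(px(s,u,v,.002)*1000)
E
```

```text
[0.43234078 0.10055417 0.27596714]
[430.94224499  68.69410525 120.        ]
[438.41213197  68.62609554 120.        ]
[429.2699439    2.58984787 120.        ]
[438.05403205   2.53368064 120.        ]
[427.76009478 166.90113308   2.        ]
[ 423.93565527 -102.36741531    2.        ]
```

View pics/w19c.png

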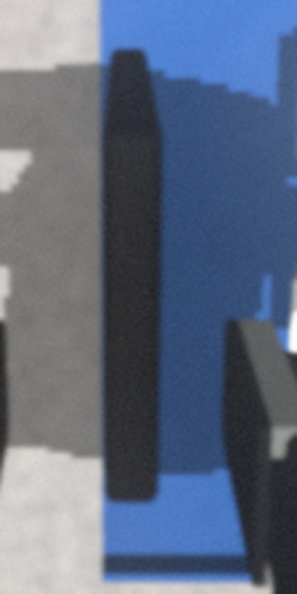

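```bash
python3 -m crank '[0.4,1.5,0,-30,0, 0.4,1.5,0,-50,0, 0.4,1.5,0,-60,0, 0.4,1.5,0,-60,0, 0.2,1.5,0,-60,0, 0.15,1.5,0,-60,0, 0,1.5,0,-60,0, 0,1.5,0,-60,0, 0,1.5,0,-60,0]' 60; python3 - <<'E'
from h import *
st(); snap('wrist','w20.png')
E
```

```text
t: 31.7
tcp_pos: [0.4346, 0.0328, 0.1018]
tool_rot: [-0.502, -0.497, 0.503, -0.497]
force: [-2.1, -0.3, 6.0]
finger_gap: 0.109
t 31.7 tcp [434.6  32.8 101.8] jaw ang -0.01 down [-0. -0. -1.] gap 0.109 F [-2.1 -0.3  6. ] q [-0.18  0.57  2.03 -0.    0.54 -0.17]
```

View pics/w20.png

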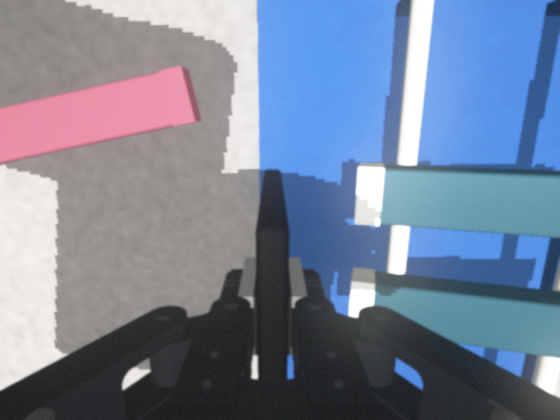

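```bash
python3 -m crank '[0,4,-0.5,0,-0.003, 0,10,-1.2,0,-0.007, 0,16,-2,0,-0.012, 0,22,-2.8,0,-0.017, 0,29,-3.6,0,-0.022, 0,36,-4.4,0,-0.028, 0,42,-5.2,0,-0.034, 0,47,-5.8,0,-0.034, 0,50,-6.1,0,-0.034, 0,50,-6.1,0,-0.034]' 80; python3 - <<'E'
from h import *
go(484.6,26.7,101,-.044); snap('top','t21.png'); snap('wrist','w21.png')
i=cv2.imread('pics/t21.png')
cv2.imwrite('pics/t21b.png',cv2.resize(i[150:250,205:325],None,fx=6,fy=6,interpolation=2))
E
```

```text
t: 33.0
tcp_pos: [0.4803, 0.0278, 0.1019]
tool_rot: [-0.509, -0.491, 0.513, -0.486]
force: [-10.4, 2.2, 11.8]
finger_gap: 0.109
t 33.0 tcp [480.3  27.8 101.9] jaw ang -0.044 down [-0.009  0.001 -1.   ] gap 0.109 F [-10.4   2.2  11.8] q [-0.17  0.6   1.91 -0.    0.63 -0.13]
need [ 4.3 -1.1 -0.9] turn -0.0
```

View pics/t21b.png

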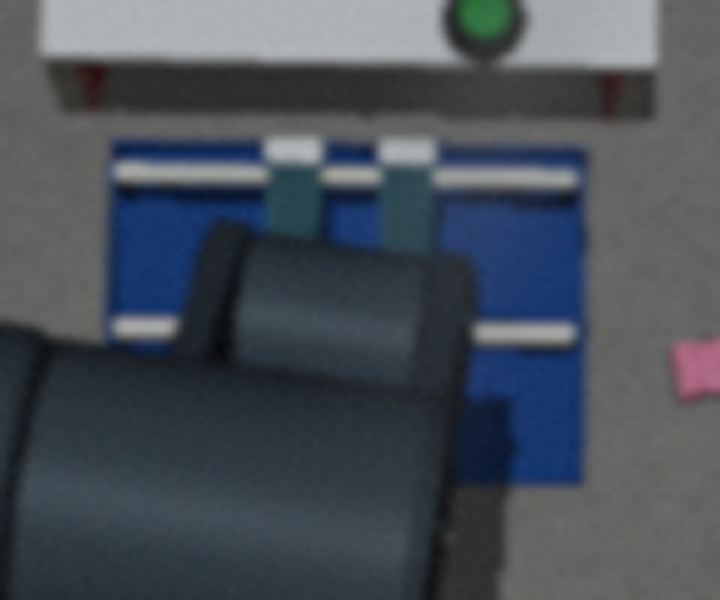

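View pics/w21.png

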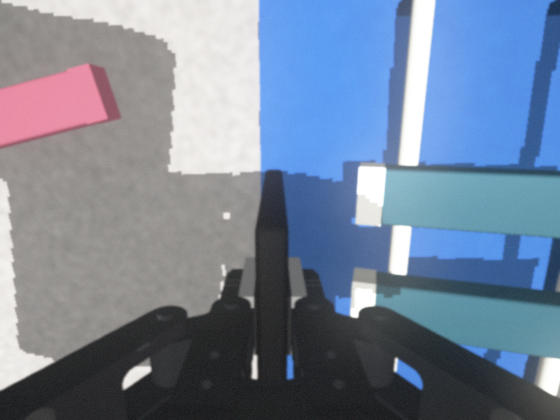

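```bash
python3 - <<'E'
from h import *
s=np.load('last_top.npz')
f=lambda x,y,z:(px(s,(x+.5)/6-.5+205,(y+.5)/6-.5+150,z)*1000)[:2]
def rep(n,a,b):
    d=a-b; print(n,((a+b)/2).round(1),np.linalg.norm(d).round(1),'yaw',np.arctan2(-d[0],d[1]).round(4))
rep('front',f(110,142,.014),f(586,150,.014))
rep('rail hi',f(113,173,.0564),f(576,181,.0564))
rep('rail lo',f(112,328,.035),f(576,334,.035))
rep('dryer front',f(40,58,.113),f(659,70,.113))
rep('cheeks',f(95,85,.06),f(608,95,.06))
st()
E
```

```text
front [656.   19.7] 259.9 yaw -0.043
rail hi [628.2  21.5] 246.1 yaw -0.0435
rail lo [549.  24.] 247.5 yaw -0.0393
dryer front [674.3  16.9] 320.2 yaw -0.0455
cheeks [674.9  16.7] 273.6 yaw -0.0457
t 33.1 tcp [480.3  27.8 101.9] jaw ang -0.044 down [-0.009  0.001 -1.   ] gap 0.108 F [-9.5  2.8 12.3] q [-0.17  0.6   1.91 -0.    0.63 -0.13]
```

```bash
python3 -m crank '[0,4,-1,1,-0.001, 0,9,-2,1,-0.002, 0,14,-2.7,1,-0.002, 0,20,-3,1,-0.002, 0,27,-3.3,1,-0.002, 0,34,-3.6,1,-0.002, 0,41,-3.9,1,-0.002, 0,48,-4.2,1,-0.002, 0,54,-4.5,1,-0.002, 0,60,-4.8,1,-0.002]' 80; python3 - <<'E'
from h import *
st(); snap('top','t22.png'); snap('wrist','w22.png')
i=cv2.imread('pics/t22.png')
cv2.imwrite('pics/t22b.png',cv2.resize(i[130:230,205:325],None,fx=6,fy=6,interpolation=2))
E
```

```text
t: 34.35
tcp_pos: [0.5434, 0.0221, 0.1019]
tool_rot: [-0.511, -0.489, 0.513, -0.487]
force: [-5.3, 0.4, 2.4]
finger_gap: 0.107
t 34.35 tcp [543.4  22.1 101.9] jaw ang -0.047 down [-0.004  0.001 -1.   ] gap 0.107 F [-5.3  0.4  2.4] q [-0.16  0.65  1.76 -0.    0.74 -0.12]
```

View pics/t22b.png

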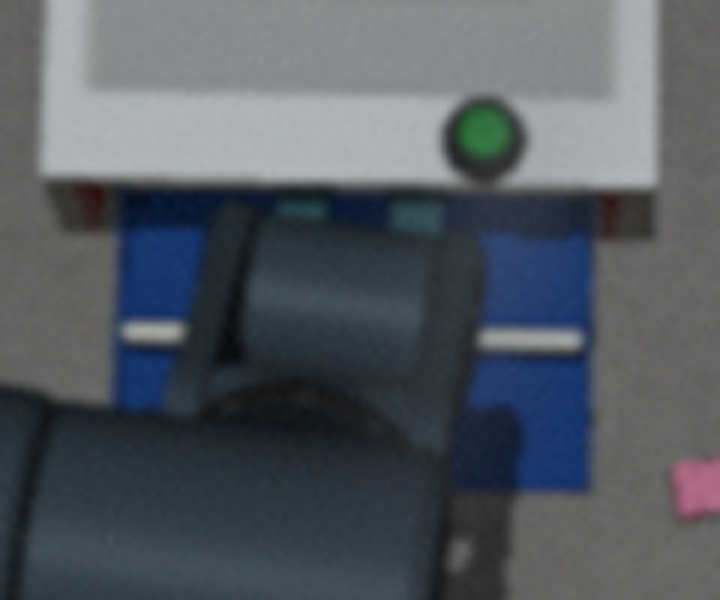

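View pics/w22.png

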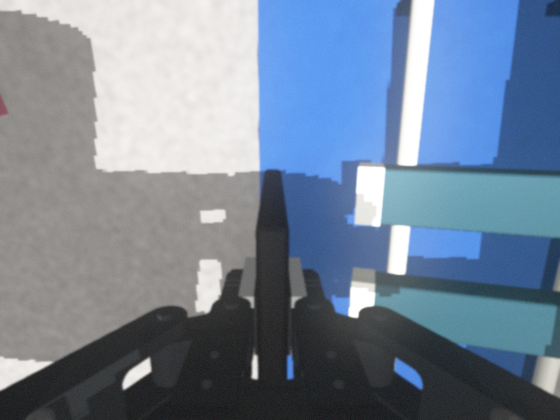

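```bash
python3 - <<'E'
from h import *
s=np.load('last_top.npz')
f=lambda x,y,z:(px(s,(x+.5)/6-.5+205,(y+.5)/6-.5+130,z)*1000)[:2]
a,b=f(120,330,.035),f(584,341,.035);m=(a+b)/2;d=a-b
print(m,np.arctan2(-d[0],d[1]),'axis y',16.8-.0445*(m[0]-674.5))
E
python3 -m crank '[0,4,-0.2,0,0, 0,10,-0.5,0,0, 0,17,-0.8,0,0, 0,24,-1.1,0,0, 0,31,-1.4,0,0, 0,38,-1.7,0,0, 0,45,-2,0,0, 0,52,-2.3,0,0, 0,58,-2.6,0,0, 0,62,-2.8,0,0]'; python3 - <<'E'
from h import *
st(); snap('top','t23.png')
E
```

```text
[612.09673208  18.25206691] -0.05015173905771932 axis y 19.576945422503492
t: 35.7
tcp_pos: [0.6061, 0.0191, 0.1019]
tool_rot: [-0.511, -0.489, 0.512, -0.487]
force: [-4.9, -0.7, 2.2]
finger_gap: 0.109
t 35.7 tcp [606.1  19.1 101.9] jaw ang -0.047 down [-0.003  0.    -1.   ] gap 0.109 F [-4.9 -0.7  2.2] q [-0.15  0.71  1.6  -0.    0.84 -0.11]
```

```bash
python3 -m crank '[0,4,-0.2,0,0.001, 0,8,-0.3,0,0.002, 0,12,-0.5,0,0.002, 0,15,-0.7,0,0.002, 0,18,-0.8,0,0.002, 0,18,-0.8,0,0.002]'; python3 -m crank '[0,2,-0.1,0,0, 0,4,-0.2,0,0, 0,4,-0.2,0,0]'; python3 -m crank '[0,2,-0.1,0,0, 0,4,-0.2,0,0, 0,4,-0.2,0,0]'
```

```text
t: 36.5
tcp_pos: [0.6248, 0.0183, 0.1019]
tool_rot: [-0.511, -0.489, 0.511, -0.488]
force: [-4.0, 1.1, 0.3]
finger_gap: 0.11
t: 36.88
tcp_pos: [0.6257, 0.0182, 0.1019]
tool_rot: [-0.509, -0.491, 0.513, -0.487]
force: [-10.8, -0.5, 5.9]
finger_gap: 0.108
t: 37.25
tcp_pos: [0.6259, 0.0182, 0.1023]
tool_rot: [-0.507, -0.493, 0.515, -0.485]
force: [-20.2, -1.5, 12.2]
finger_gap: 0.106
```

```bash
python3 -m crank '[0,-3,0.1,0,0, 0,-5,0.2,0,0, 0,-5,0.2,0,0]'; python3 -m crank '[0.2,0,0,0,0, 0.3,0,0,0,0, 0.35,0,0,0,0,0.35,0,0,0,0]'; python3 - <<'E'
from h import *
st(); snap('wrist','w24.png'); snap('side','s24.png')
i=cv2.imread('pics/s24.png');cv2.imwrite('pics/s24c.png',cv2.resize(i[130:270,230:410],None,fx=4,fy=4,interpolation=2))
E
```

```text
t: 37.62
tcp_pos: [0.6257, 0.0182, 0.1019]
tool_rot: [-0.51, -0.49, 0.512, -0.487]
force: [-8.6, 0.9, 5.1]
finger_gap: 0.106
t: 38.12
tcp_pos: [0.6288, 0.0179, 0.1022]
tool_rot: [0.511, 0.488, -0.511, 0.489]
force: [0.3, -0.4, 0.2]
finger_gap: 0.351
t 38.12 tcp [628.8  17.9 102.2] jaw ang -0.045 down [ 0.001 -0.    -1.   ] gap 0.351 F [ 0.3 -0.4  0.2] q [-0.15  0.73  1.54  0.    0.87 -0.1 ]
```

View pics/w24.png

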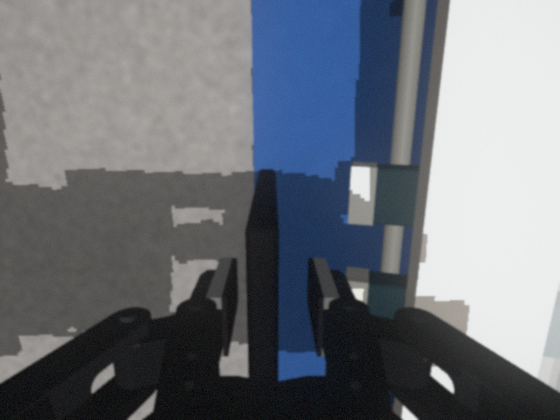

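View pics/s24c.png

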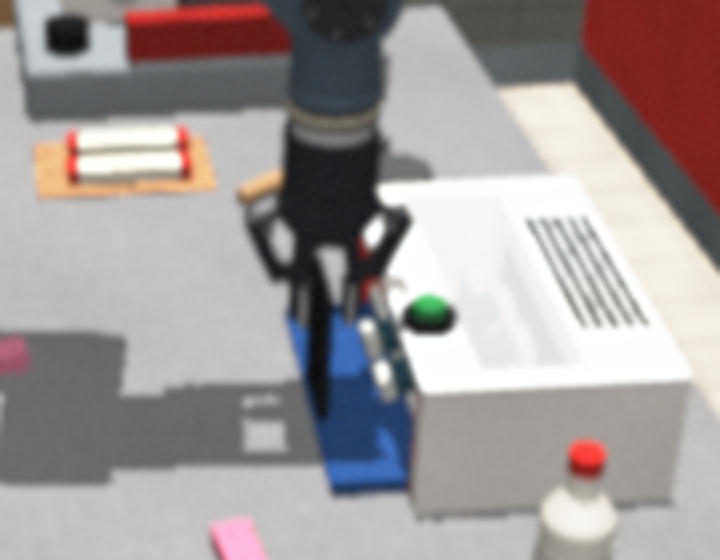

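```bash
python3 -m crank '[0.35,-2,0,30,0, 0.35,-2,0,80,0, 0.35,-2,0,130,0, 0.2,-30,40,140,0, 0.1,-60,100,140,0, 0,-80,160,140,0, 0,-90,220,140,0, 0,-90,260,140,0, 0,-90,260,140,0]' 40; python3 - <<'E'
from h import *
st(); snap('top','t25.png'); snap('side','s25.png')
i=cv2.imread('pics/t25.png');cv2.imwrite('pics/t25b.png',cv2.resize(i[90:220,195:335],None,fx=4.5,fy=4.5,interpolation=2))
i=cv2.imread('pics/s25.png');cv2.imwrite('pics/s25c.png',cv2.resize(i[130:270,230:410],None,fx=4,fy=4,interpolation=2))
E
```

```text
t: 39.35
tcp_pos: [0.5375, 0.2812, 0.2421]
tool_rot: [0.51, 0.49, -0.509, 0.49]
force: [-0.1, -0.1, 0.3]
finger_gap: 0.0
t 39.35 tcp [537.5 281.2 242.1] jaw ang -0.04 down [ 0.001  0.001 -1.   ] gap 0.0 F [-0.1 -0.1  0.3] q [0.3  0.52 1.5  0.   1.13 0.34]
```

View pics/t25b.png

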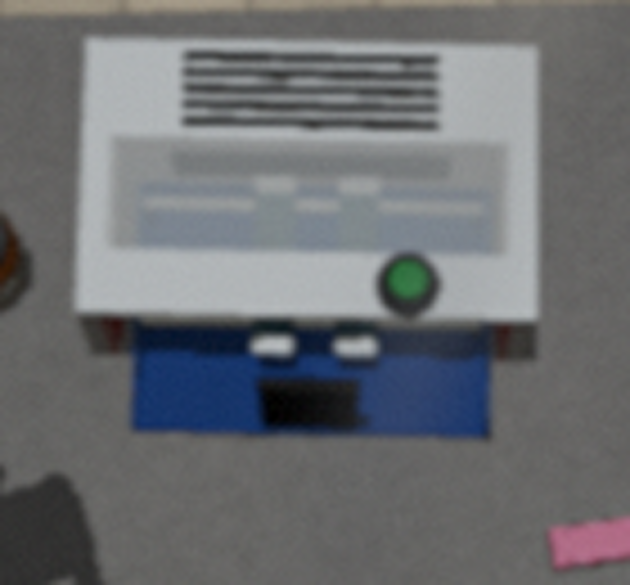

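View pics/s25c.png

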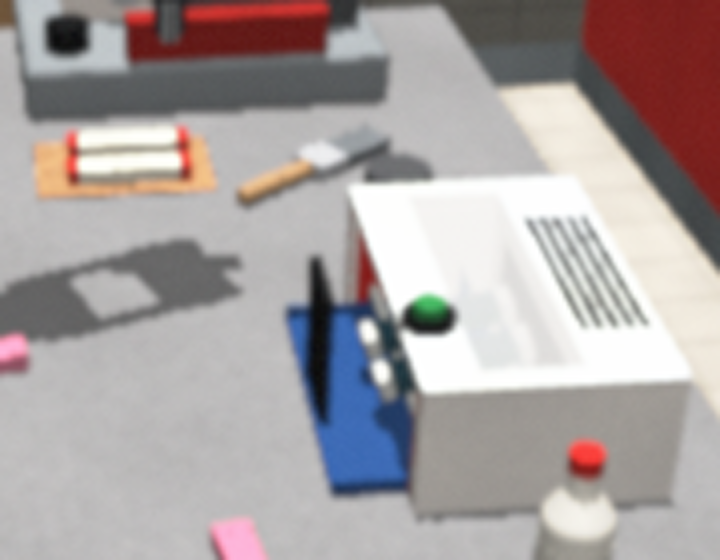

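```bash
python3 - <<'E'
from h import *
s=np.load('last_top.npz')
f=lambda x,y,z:(px(s,(x+.5)/4.5-.5+195,(y+.5)/4.5-.5+90,z)*1000)[:2]
def rep(n,a,b):
    d=a-b; print(n,((a+b)/2).round(1),np.linalg.norm(d).round(1),'yaw',np.arctan2(-d[0],d[1]).round(4))
rep('back',f(132,432,.004),f(490,438,.004))
rep('dryer front',f(75,312,.113),f(539,321,.113)); rep('dryer back',f(85,38,.113),f(538,46,.113))
rep('rail hi',f(146,203,.0564),f(483,209,.0564))
rep('stones low',f(272,347,.045),f(356,347,.045))
print('button',f(408,279,.126))
E
```

```text
back [616.7  17.1] 261.0 yaw -0.043
dryer front [675.3  16.8] 320.0 yaw -0.0455
dryer back [875.6   9.1] 319.4 yaw -0.0433
rail hi [773.5  10.1] 242.7 yaw -0.0437
stones low [671.8  13.1] 60.2 yaw -0.0256
button [696.49967909 -53.13370765]
```

```bash
python3 -m crank '[0,25,-50,0,0, 0,50,-105,0,0, 0,75,-160,0,0, 0,100,-215,0,0, 0,125,-270,0,0, 0,150,-320,0,0, 0,159,-334.5,0,0, 0,159,-334.5,-40,0, 0,159,-334.5,-65,0, 0,159,-334.5,-65,0]' 40; python3 - <<'E'
from h import *
go(696.6,-53.3,160); snap('wrist','w26.png')
E
```

```text
t: 40.7
tcp_pos: [0.6946, -0.0565, 0.1743]
tool_rot: [-0.51, -0.49, 0.513, -0.486]
force: [-0.1, 0.9, 0.8]
finger_gap: -0.002
t 40.7 tcp [694.6 -56.5 174.3] jaw ang -0.046 down [-0.007  0.002 -1.   ] gap -0.002 F [-0.1  0.9  0.8] q [-0.24  0.72  1.3   0.    1.13 -0.2 ]
need [  2.    3.2 -14.3] turn 0
```

View pics/w26.png

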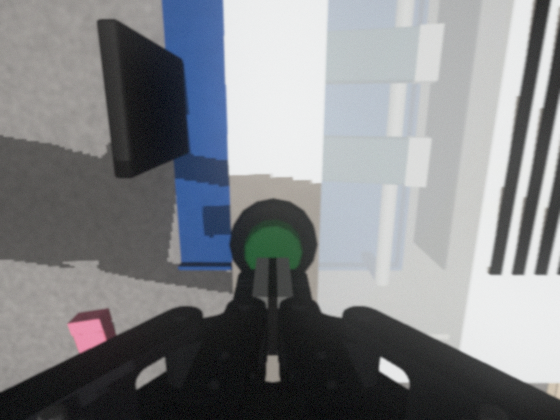

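```bash
python3 -m crank '[0,0.5,1,-6,0, 0,0.5,1,-12,0, 0,0.5,1,-14,0, 0,0.5,1,-14,0]'; python3 -m crank '[0,0,0,-2,0, 0,0,0,-4,0,0,0,0,-4,0]'; python3 -m crank '[0,0,0,-2,0, 0,0,0,-4,0,0,0,0,-4,0]'
```

```text
t: 41.25
tcp_pos: [0.6976, -0.0553, 0.1631]
tool_rot: [-0.511, -0.489, 0.511, -0.489]
force: [-0.1, -0.2, -0.2]
finger_gap: 0.003
t: 41.62
tcp_pos: [0.6978, -0.0555, 0.1593]
tool_rot: [0.511, 0.488, -0.511, 0.489]
force: [0.6, 1.2, 1.0]
finger_gap: -0.003
t: 42.0
tcp_pos: [0.6978, -0.0555, 0.1554]
tool_rot: [0.511, 0.488, -0.511, 0.489]
force: [-0.2, 1.4, 4.5]
finger_gap: 0.002
```

```bash
python3 -m crank '[0,0,0,-1.5,0, 0,0,0,-3,0,0,0,0,-3,0]'; python3 -m crank '[0,0,0,-1.5,0, 0,0,0,-3,0,0,0,0,-3,0]'
```

```text
t: 42.38
tcp_pos: [0.6979, -0.0555, 0.154]
tool_rot: [0.511, 0.488, -0.511, 0.489]
force: [-2.9, 0.5, 10.2]
finger_gap: 0.003
t: 42.75
tcp_pos: [0.6979, -0.0555, 0.1538]
tool_rot: [0.511, 0.488, -0.511, 0.489]
force: [-6.8, 1.6, 22.0]
finger_gap: 0.005
```

```bash
python3 -m crank '[0,0,0,10,0, 0,0,0,50,0, 0,0,0,90,0, 0,-40,40,95,0, 0,-80,100,95,0, 0,-110,160,95,0, 0,-140,220,95,0, 0,-160,280,95,0, 0,-160,330,95,0, 0,-160,330,95,0]'; python3 - <<'E'
from h import *
st(); snap('top','t27.png'); snap('side','s27.png')
i=cv2.imread('pics/t27.png');cv2.imwrite('pics/t27b.png',cv2.resize(i[90:220,195:335],None,fx=4.5,fy=4.5,interpolation=2))
E
```

```text
t: 44.0
tcp_pos: [0.5361, 0.2784, 0.2433]
tool_rot: [-0.51, -0.49, 0.51, -0.49]
force: [-0.3, -0.2, -0.8]
finger_gap: 0.0
t 44.0 tcp [536.1 278.4 243.3] jaw ang -0.039 down [-0.001  0.001 -1.   ] gap 0.0 F [-0.3 -0.2 -0.8] q [0.29 0.51 1.5  0.   1.13 0.33]
```

View pics/t27b.png

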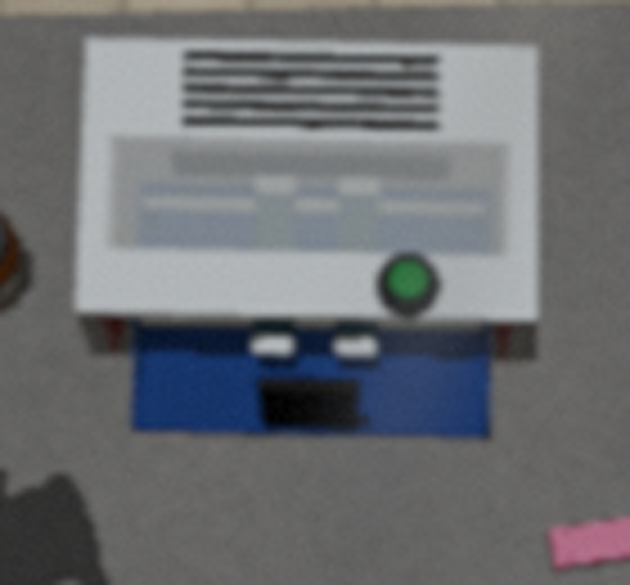

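View pics/t27.png

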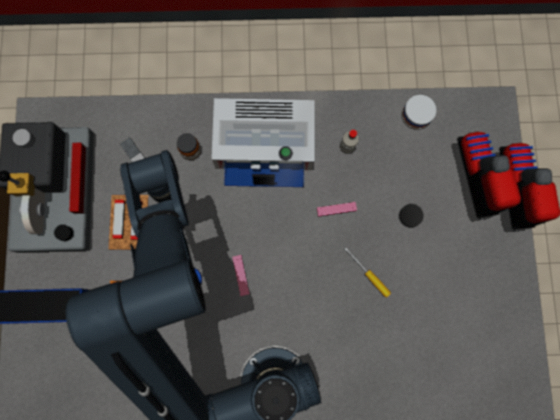

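View pics/s27.png

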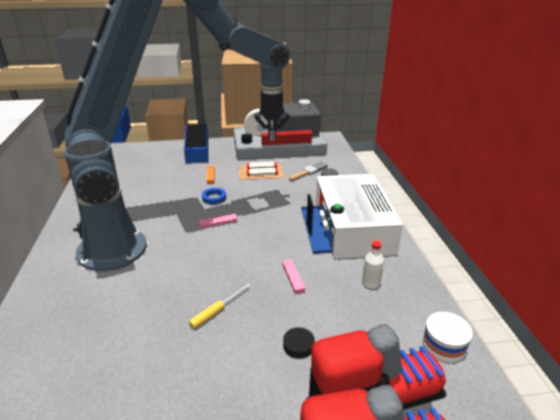

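The tray is home with both stones on its rails. The mat and the bystanders are unchanged. Handing in.

```bash
python3 -c "
from station import workorder
print(workorder.sign_off())"
```

```text
the job is handed in; nothing more can be done
None
```

The job is done and handed in at about 44 s; no verdict came back.

- **Dry stones:** both white stones lie flat and lengthwise on the cork mat. They are about 56 mm apart centre to centre and at least 13 mm inside the edges.
- **Wet stones:** only two were present. Both lie uphill across the two rails, 60 mm apart. After the push, the pictures showed both still on the rails, at the mouth and through the dryer window.
- **Tray:** it is against the back stop. The push met about 20 N there, and the tray's back edge measured x = 616.7 mm against 616.9 mm expected. The tray and dryer yaws agree to within about 2 mrad.
- **Start button:** I pressed it after the tray was home. It gave about 6 mm of travel, then met a hard stop at 22 N. The arm was clear of everything at hand-in.

**Checks that disagreed:** the wrist and top cameras differed by 3 to 4 mm on some positions, within what the task could tolerate. I saw neither the tray being knocked nor the grip slackening, and the bystanders in view had not moved. The arm hid the brush, tape and jar area in part in the last top picture, but they showed in place from the side, except the jar, which is largely behind the dryer there.

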